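Space stone test bars on the drying bed and enter the start code on its dial

ROBOT

A 6-joint arm with a two-finger parallel gripper is mounted at the origin on the work surface. World frame = base frame: x ahead of the robot, y to its left, z up, the work surface at z = 0. Lengths are in m, angles in rad, forces in N, time in s.
With the tool pointing down it reaches from about 0.3 to 0.85 m from the base axis. Payload 4.2 kg.
Tool frame: the origin (TCP) lies on the centre line of the jaws, within the pads' length; the fingertips stand 25 mm ahead of it and the grasp point (between the pads) lies 6 mm ahead of it; z points along the fingers, y is the direction in which the jaws open and shut (so a half turn about z gives the same grasp; the last joint's range is limited). The gripper opens to 91 mm and grips with 3 to 60 N. Pads are 32 mm wide; open, the fingers measure 118 mm over their backs; the gripper's body (76 mm by 178 mm) begins 60 mm behind the grasp point.
Start: joints at [-0.02, 0.32, 1.565, -0, 1.257, -0.02], TCP at [0.575, 0, 0.239] pointing down, gripper open.
Joint ranges: [-3.11, 3.11], [-0.84, 2.01], [0.21, 2.61], [-1.34, 4.49], [0.05, 2.63], [-2.56, 2.56]. Speed limits (rad/s): [2.57, 2.57, 3.14, 3.14, 3.14, 3.14].

INTERFACE

Orientations are given as [roll, pitch, yaw] about the fixed x, y, z axes, in that order (R = Rz(yaw) Ry(pitch) Rx(roll)).
In Python, from cell import r gives the robot as it stands.
- The arm moves only by the tool drive_tool, never from a script. Its argument "moves" is a list of rows, each a list of 4 numbers: the shift along the tool's x, y, z in cm, then the turn about the tool's z in rad. In form: [[dx, dy, dz, turn], ...]. A call has 1 to 10 rows; each row shifts and turns the commanded pose from where the row before left it, along the tool's axes as they then stand; what a row does not reach is not made up. A row lasts 1/12 s, in which the tool goes at most 41.7 mm and 7.16 degrees, less where a joint would pass 70% of its speed; a pose out of reach is approached as far as the arm can. A call with a gripper value outside its range is refused whole. "gripper" is the closure in counts, from 0 (fully open) to 255 (shut), set as the call begins (left out, the last holds). The fingers move at their own pace and stop on an object; "grip_force" is the grip in N (left out, the last holds). Time passes only in rows, so rows that do not move let the fingers close. It gives the time, the measured TCP pose, the force and the opening at its end, in the units of the state.
- r.observe(): the state, without advancing time (a new reading comes with each control period).
- r.snapshot(name): name is "scene" or "side" or "wrist"; returns the picture (400x640x3 uint8, blue, green, red); there is no depth.
- r.camera_params(name): a dict with "vfov" (degrees; the focal length in pixels is half the picture's height over the tangent of half this angle, whatever the lens; pixels are square), "cx", "cy" (the principal point, pixels), "world_from_camera" (4x4, takes a point from camera to world coordinates). Camera axes: x right, y down, z forward; pixel columns grow to the right and rows downward; lengths in m; the calibration is good to about 2 mm. A picture is of the moment at which its call begins: read the wrist's pose just before it. camera_params takes no time and is no camera call; for the wrist camera it gives the pose at the moment of the call.
- r.sign_off(): hands the job in, once; it reports no verdict.
Trained networks look in the newest picture that a camera, given by its name, has taken for a name from the list of things; names that differ only in an ending like _2 or _b are one class to them, and where a whole thing is asked for, a point or a joint stands for the part that bears it (a point fixed in the world has none). Each returns a list of dicts, best first, with "p" (0 to 1); they miss things now and then, are a little off and sometimes report something else, mostly with a low value. They report only what shows in the picture. A call takes as long as a camera call. They do not tell look-alikes from the thing itself.
- r.silhouettes(label, camera): "region" (400x640 bool, what is visible of it) and "uv" ([column, row] in pixels, amid what is visible of it).
The state is a dict: "clock": time; "joints": joint angles; "qd": joint speeds; "tau": joint torques, N m; "tcp_pos": TCP position; "tcp_rot": TCP orientation; "force": force on the tool from outside, world axes, zero at the start; "ft_torque": the same for the moment, N m; "opening": opening from 0.0 (shut) to 1.0 (fully open).
Only numpy, scipy, OpenCV 4.12 (cv2) and the standard library are available. Lean on these libraries where they do the work, as an engineer would, in place of code of your own. Each camera call takes 0.05 s, during which the arm holds its last target.

TASK

Lay the stone test bars that are on the table across the drying bed's yellow line, one after another in the order red, yellow, green, blue starting from the end stop (skip any that are missing), using the 30 mm spacer for every gap: lay it flat against the stop with its handle towards the robot, set the first bar snug against it, then step it to the outer side of that bar for the next, so that all gaps are equal and the bars are square and centred on the line. Put the spacer back upright in the middle of its rubber mat, and only then enter the bed's start code on the dial: clockwise to the white mark, back anticlockwise to the black mark, then clockwise to the orange mark, stopping for half a second at each. Leave the other things on the table where they are.

Things in the scene. Friction and masses are not known exactly. Their poses are not given: they have to be found in the camera images.
- bar_red_c (a point): centre (half-way up, 20 mm above its underside) of the stone bar with the red band round its middle: grey, 120 x 40 x 40 mm (long axis x, z up), 0.45 kg. Lies flat on the table at the start, or is absent
- bar_yellow_c (a point): centre (half-way up, 20 mm above its underside) of the stone bar with the yellow band round its middle: grey, 120 x 40 x 40 mm (long axis x, z up), 0.45 kg. Lies flat on the table at the start, or is absent
- bar_green_c (a point): centre (half-way up, 20 mm above its underside) of the stone bar with the green band round its middle: grey, 120 x 40 x 40 mm (long axis x, z up), 0.45 kg. Lies flat on the table at the start, or is absent
- bar_blue_c (a point): centre (half-way up, 20 mm above its underside) of the stone bar with the blue band round its middle: grey, 120 x 40 x 40 mm (long axis x, z up), 0.45 kg. Lies flat on the table at the start, or is absent
- bar_red: the same red-banded bar, origin in the centre of its underside
- bar_yellow: the same yellow-banded bar, origin in the centre of its underside
- bar_green: the same green-banded bar, origin in the centre of its underside
- bar_blue: the same blue-banded bar, origin in the centre of its underside
- bed_datum (a point): a point on the drying bed's top surface, where the yellow line meets the inner face of the end stop. The row runs from here along -y for 340 mm. Bars lie with their long axis along this x, centred on the line (x = 0); with 30 mm gaps their centres come at y = -50, -120, -190, -260 mm
- bed: the fixed drying bed: an aluminium plate 200 (x) x 360 (y) x 10 mm, its top 10 mm above the table, origin under its middle. Yellow line along y at x = 20 mm. Dark steel end stop at its +y end, 130 mm long (from x = -35 to +95 mm, so the wider spacer handle passes beside it), standing 12 mm above the bed (lower than the bars), 20 mm thick
- spacer: the loose spacer, 0.25 kg, origin under spacer_mid: a steel blade 30 mm wide (y), 12 mm high, from x = -70 to +40 mm, with an orange handle block at x = -94 to -70 mm, 40 mm wide (y), 40 mm high. In use the blade lies flat on the bed across the line, handle beyond the bars' robot-side (-x) ends; the bars' upper 28 mm stay free. Mass centre 17 mm from the handle
- spacer_mid (a point): centre line of the blade, 6 mm above its underside; meant to come beside the middle of the bars, with the bar's centre 35 mm away in y
- spacer_grip (a point): the place to grip the orange handle, 25 mm above the spacer's underside and 82 mm to -x of spacer_mid; grip across its 40 mm width (y)
- spacer_cen (a point): middle of the spacer's length (27 mm to -x of spacer_mid, on its underside): comes to the middle of the mat when put back
- mat_c (a point): middle of the top of the fixed black rubber mat, 170 (x) x 70 (y) mm, 4 mm thick, where the spacer lies at the start
- dial (a joint): angle of the bed's code dial in rad, growing clockwise seen from above; turns from -1.4 to 1.4, stiff enough to stay where it is left (0.06 N m). The red pointer is at the white mark at 0.8, the black mark at -0.6, the orange mark at 0.2
- dial_grip (a point): middle of the dial's aluminium grip bar, on the vertical turning axis, 55 mm above the table. The bar is 66 mm long (along its x, which the pointer follows), 16 mm wide (y), from 40 to 66 mm above the table. It sits on a 76 mm black disc on a fixed blue box 120 x 120 x 30 mm
- jar: bystander: small jar, 36 mm wide, 50 mm high, on the table among the bars
- beaker: bystander: glass beaker 64 mm wide, 80 mm high
- wash_bottle: bystander: white bottle 60 mm wide, 120 mm high
- brush: bystander: hand brush
- weight: bystander: brass weight 60 mm wide, 58 mm high
Mind the look-alikes: they are no part of the job. Leave any purple or turquoise look-alike of the spacer alone.

How it is judged:
On the way, in this order (a step that is already met when the one before it is completed fails the run):
1. the red bar lies square on the bed beside the spacer, which lies flat in the gap on its stop side, handle towards the robot, bar and spacer touching or within 3 mm (z of bar_red_c in the frame of bed_datum between 0.015 and 0.025 m and x of bar_red_c in the frame of bed_datum between -0.012 and 0.012 m and angle between the x axis of bar_red_c and the x axis of bed_datum, either way round below 0.09 rad and (y of bar_red_c in the frame of bed_datum between -0.06 and -0.04 m or y of bar_red_c in the frame of bed_datum between -0.13 and -0.11 m or y of bar_red_c in the frame of bed_datum between -0.2 and -0.18 m or y of bar_red_c in the frame of bed_datum between -0.27 and -0.25 m) and y of bar_red_c in the frame of spacer_mid between -0.038 and -0.032 m and x of bar_red_c in the frame of spacer_mid between -0.04 and 0.04 m and z of bar_red_c in the frame of spacer_mid between 0.009 and 0.019 m), for 0.2 s.
2. the yellow bar lies square on the bed beside the spacer, which lies flat in the gap on its stop side, handle towards the robot, bar and spacer touching or within 3 mm (z of bar_yellow_c in the frame of bed_datum between 0.015 and 0.025 m and x of bar_yellow_c in the frame of bed_datum between -0.012 and 0.012 m and angle between the x axis of bar_yellow_c and the x axis of bed_datum, either way round below 0.09 rad and (y of bar_yellow_c in the frame of bed_datum between -0.06 and -0.04 m or y of bar_yellow_c in the frame of bed_datum between -0.13 and -0.11 m or y of bar_yellow_c in the frame of bed_datum between -0.2 and -0.18 m or y of bar_yellow_c in the frame of bed_datum between -0.27 and -0.25 m) and y of bar_yellow_c in the frame of spacer_mid between -0.038 and -0.032 m and x of bar_yellow_c in the frame of spacer_mid between -0.04 and 0.04 m and z of bar_yellow_c in the frame of spacer_mid between 0.009 and 0.019 m), for 0.2 s.
3. the green bar lies square on the bed beside the spacer, which lies flat in the gap on its stop side, handle towards the robot, bar and spacer touching or within 3 mm (z of bar_green_c in the frame of bed_datum between 0.015 and 0.025 m and x of bar_green_c in the frame of bed_datum between -0.012 and 0.012 m and angle between the x axis of bar_green_c and the x axis of bed_datum, either way round below 0.09 rad and (y of bar_green_c in the frame of bed_datum between -0.06 and -0.04 m or y of bar_green_c in the frame of bed_datum between -0.13 and -0.11 m or y of bar_green_c in the frame of bed_datum between -0.2 and -0.18 m or y of bar_green_c in the frame of bed_datum between -0.27 and -0.25 m) and y of bar_green_c in the frame of spacer_mid between -0.038 and -0.032 m and x of bar_green_c in the frame of spacer_mid between -0.04 and 0.04 m and z of bar_green_c in the frame of spacer_mid between 0.009 and 0.019 m), for 0.2 s.
4. the blue bar lies square on the bed beside the spacer, which lies flat in the gap on its stop side, handle towards the robot, bar and spacer touching or within 3 mm (z of bar_blue_c in the frame of bed_datum between 0.015 and 0.025 m and x of bar_blue_c in the frame of bed_datum between -0.012 and 0.012 m and angle between the x axis of bar_blue_c and the x axis of bed_datum, either way round below 0.09 rad and (y of bar_blue_c in the frame of bed_datum between -0.06 and -0.04 m or y of bar_blue_c in the frame of bed_datum between -0.13 and -0.11 m or y of bar_blue_c in the frame of bed_datum between -0.2 and -0.18 m or y of bar_blue_c in the frame of bed_datum between -0.27 and -0.25 m) and y of bar_blue_c in the frame of spacer_mid between -0.038 and -0.032 m and x of bar_blue_c in the frame of spacer_mid between -0.04 and 0.04 m and z of bar_blue_c in the frame of spacer_mid between 0.009 and 0.019 m), for 0.2 s.
5. the spacer lies upright, let go, on its rubber mat (horizontal distance between spacer_cen and mat_c below 0.035 m and z of spacer_mid in the frame of mat_c between 0.002 and 0.01 m and angle between spacer_mid's own z axis and vertical below 0.1 rad and linear speed of spacer below 0.02 m/s and contact force between the fingers and spacer below 0.1 N), for 0.2 s.
6. the dial is stopped at the white mark (value of joint dial between 0.68 and 0.92 rad and velocity of joint dial between -0.15 and 0.15 rad/s), for 0.3 s.
7. the dial is stopped at the black mark (value of joint dial between -0.72 and -0.48 rad and velocity of joint dial between -0.15 and 0.15 rad/s), for 0.3 s.
8. the dial is stopped at the orange mark (value of joint dial between 0.08 and 0.32 rad and velocity of joint dial between -0.15 and 0.15 rad/s), for 0.3 s.
At the end, for the whole second after the job is handed in: Bars flat on the bed in order from the stop, within 12 mm of the line and 0.09 rad of square; all gaps (first to the stop) 30 mm within 3.5 mm; spacer upright on its mat, centred within 35 mm; dial at orange within 0.12 rad; all at rest (all of step 8 and z of bar_red_c in the frame of bed_datum between 0.015 and 0.025 m and x of bar_red_c in the frame of bed_datum between -0.012 and 0.012 m and angle between the x axis of each of bar_red_c, bar_yellow_c, bar_green_c, bar_blue_c and the x axis of bed_datum, either way round below 0.09 rad and y of bar_red_c in the frame of bed_datum between -0.0535 and -0.0465 m and linear speed of each of bar_red, bar_yellow, bar_green, bar_blue, spacer below 0.02 m/s and z of bar_yellow_c in the frame of bed_datum between 0.015 and 0.025 m and x of bar_yellow_c in the frame of bed_datum between -0.012 and 0.012 m and (y of bar_yellow_c in the frame of bed_datum between -0.0535 and -0.0465 m or horizontal distance between bar_yellow_c and bar_red_c between 0.0665 and 0.0735 m) and z of bar_green_c in the frame of bed_datum between 0.015 and 0.025 m and x of bar_green_c in the frame of bed_datum between -0.012 and 0.012 m and (y of bar_green_c in the frame of bed_datum between -0.0535 and -0.0465 m or horizontal distance between bar_green_c and bar_red_c between 0.0665 and 0.0735 m or horizontal distance between bar_green_c and bar_yellow_c between 0.0665 and 0.0735 m) and z of bar_blue_c in the frame of bed_datum between 0.015 and 0.025 m and x of bar_blue_c in the frame of bed_datum between -0.012 and 0.012 m and (y of bar_blue_c in the frame of bed_datum between -0.0535 and -0.0465 m or horizontal distance between bar_blue_c and bar_red_c between 0.0665 and 0.0735 m or horizontal distance between bar_blue_c and bar_yellow_c between 0.0665 and 0.0735 m or horizontal distance between bar_blue_c and bar_green_c between 0.0665 and 0.0735 m) and horizontal distance between spacer_cen and mat_c below 0.035 m and z of spacer_mid in the frame of mat_c between 0.002 and 0.01 m and angle between spacer_mid's own z axis and vertical below 0.1 rad); the robot touches nothing.
It fails at once if a bystander (jar, beaker, bottle, brush, weight) was moved more than 40 mm (distance of any of jar, beaker, wash_bottle, brush, weight from where it was at the start of the episode above 0.04 m).
Of bar_red, bar_yellow, bar_green, bar_blue only 2 to 3 are there at a start; the rules pass over those that are not, and their reading is None.
At some moment in a run one of spacer, bar_red, bar_yellow, bar_green, bar_blue may be knocked a few centimetres aside while the robot is not near it.
Once in a run the grip may slacken for a moment while it holds something.
It also fails if it takes over 210 s, if anything falls off the work surface, if the arm or the gripper's body presses on something with over 40 N, if the wrist force passes 120 N, or if a joint passes its speed limit or range.

## Working session

There is one attempt and no reset: what is moved stays moved. The work goes in short steps, Python scripts to look and compute and a tool call to move; the robot and the scene stay as the last step left them, time stands still between calls to the robot, and variables do not carry over. Pictures are saved under pics/ and viewed, and the job is handed in when it is done.

Besides the shell and the picture viewer there is one more tool, called after "Emit:" as a command line: name --pt "numbers of a row" for each row, then --argument value for the rest. drive_tool: Moves the arm, as the interface text tells. Its arguments: {"type":"object","properties":{"moves":{"type":"array","items":{"type":"array","items":{"type":"number"}}},"gripper":{"type":"number"},"grip_force":{"type":"number"}},"required":["moves"]}

```bash
ls; mkdir -p pics; cat > h.py <<'E'
from cell import r
import numpy as np, cv2
def snap(c,name):
    im=r.snapshot(c); cv2.imwrite(f'pics/{name}.png',im); return im
def cam(c):
    p=r.camera_params(c); f=200/np.tan(np.radians(p['vfov'])/2); return f,p['cx'],p['cy'],np.array(p['world_from_camera'])
def toworld(c,uv,z,P=None):
    f,cx,cy,T=P or cam(c)
    d=T[:3,:3]@np.array([(uv[0]-cx)/f,(uv[1]-cy)/f,1]); o=T[:3,3]
    return o+d*(z-o[2])/d[2]
def proj(c,X,P=None):
    f,cx,cy,T=P or cam(c)
    q=T[:3,:3].T@(np.array(X)-T[:3,3]); return np.array([cx+f*q[0]/q[2],cy+f*q[1]/q[2]])
E
python3 - <<'E'
from h import *
for c in['scene','side','wrist']:
    snap(c,c+'0'); print(c,cam(c)); print(r.camera_params(c))
o=r.observe(); print(o)
E
```

```text
pics
scene (np.float64(374.18150256079366), 314.2496767701906, 202.98230482041822, array([[ 0.60955547,  0.57086523, -0.55005002,  1.06130951],
       [ 0.7927344 , -0.43563478,  0.42637367, -0.46329584],
       [ 0.00378099, -0.69594197, -0.71808807,  0.73768088],
       [ 0.        ,  0.        ,  0.        ,  1.        ]]))
{'vfov': 56.24900434990721, 'cx': 314.2496767701906, 'cy': 202.98230482041822, 'world_from_camera': array([[ 0.60955547,  0.57086523, -0.55005002,  1.06130951],
       [ 0.7927344 , -0.43563478,  0.42637367, -0.46329584],
       [ 0.00378099, -0.69594197, -0.71808807,  0.73768088],
       [ 0.        ,  0.        ,  0.        ,  1.        ]])}
side (np.float64(433.88179509177724), 318.91199481706855, 203.1504053217604, array([[-0.85578883, -0.36824036,  0.36335178,  0.07395959],
       [-0.51710797,  0.62926562, -0.58019318,  0.73165279],
       [-0.01499423, -0.68441495, -0.72893851,  1.0552922 ],
       [ 0.        ,  0.        ,  0.        ,  1.        ]]))
{'vfov': 49.49515409726118, 'cx': 318.91199481706855, 'cy': 203.1504053217604, 'world_from_camera': ar
[... 1064 characters left out ...]
0.00000000e+00,
         1.00000000e+00]])}
{'clock': 0.15, 'joints': array([-2.00063571e-02,  3.20182873e-01,  1.56541538e+00,  1.61696260e-05,
        1.25737040e+00, -2.00037390e-02]), 'qd': array([ 0.00137953, -0.0034409 , -0.00300336,  0.00045195, -0.00117806,
       -0.00081526]), 'tau': array([-5.72294630e-04, -4.12774551e+01, -2.32154489e+01,  7.26667210e-02,
        4.33494255e-02, -9.00343002e-05]), 'tcp_pos': array([5.74655965e-01, 8.77480262e-06, 2.38285213e-01]), 'tcp_rot': array([-3.14021723e+00, -4.28952824e-05,  1.57078868e+00]), 'force': array([ 0.8669425 , -0.16518878,  0.07655709]), 'ft_torque': array([-0.01393534,  0.0334541 ,  0.00158804]), 'opening': 1.0012076136764585}
```

View pics/scene0.png

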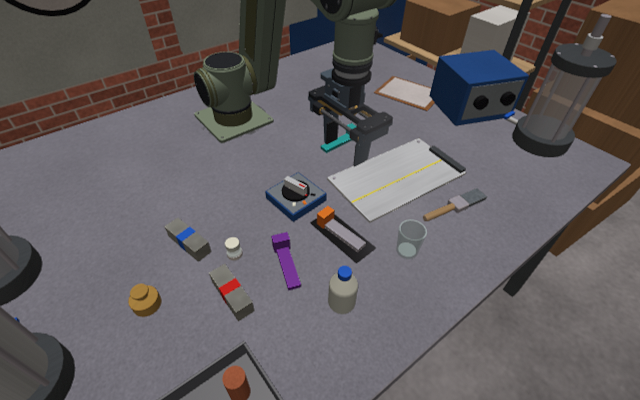

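View pics/side0.png

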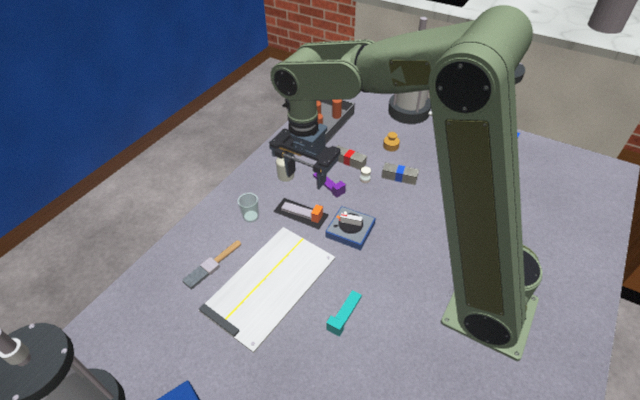

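View pics/wrist0.png

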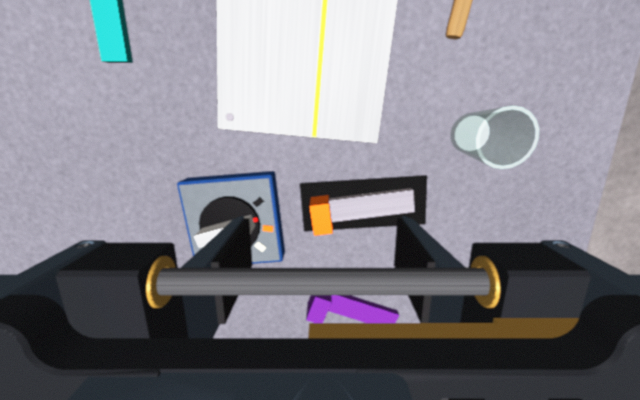

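The scene picture shows red (230,287) and blue (187,237) banded bars; yellow and green bars are absent. The orange-handled spacer on its black mat is at (342,232). Its look-alikes are purple at (286,262) and turquoise at (340,142). The bed is at (398,178), stop at (447,158), and the dial at (296,190).

```bash
cat > seg.py <<'E'
from h import *
def seg(label,c,pmin=0.0):
    out=[]
    for d in r.silhouettes(label,c):
        m=d['region'].astype(np.uint8); ctr,_=cv2.findContours(m,cv2.RETR_EXTERNAL,cv2.CHAIN_APPROX_NONE)
        out.append((round(d['p'],2),np.round(d['uv']),int(m.sum()),d['region']))
    return out
E
python3 - <<'E'
from seg import *
for c in ['scene','side']:
    r.snapshot(c)
    for l in ['bar_red','bar_yellow','bar_green','bar_blue','spacer','bed','dial','mat_c','jar']:
        print(c,l,[(a,b,n,np.round(toworld(c,b,0.02),3)) for a,b,n,_ in seg(l,c)][:4])
r.snapshot('wrist')
for l in ['spacer','bed','dial']:
        print(l,[(a,b,n,np.round(toworld('wrist',b,0.01),3)) for a,b,n,_ in seg(l,'wrist')][:4])
E
```

```text
scene bar_red [(0.82, array([229., 291.]), 1129, array([ 0.61 , -0.347,  0.02 ]))]
scene bar_yellow []
scene bar_green [(0.6, array([343., 288.]), 1155, array([ 0.755, -0.145,  0.02 ]))]
scene bar_blue [(0.96, array([187., 241.]), 1009, array([ 0.426, -0.361,  0.02 ])), (0.35, array([337., 230.]), 784, array([ 0.621, -0.049,  0.02 ]))]
scene spacer [(0.97, array([286., 256.]), 880, array([ 0.609, -0.196,  0.02 ])), (0.74, array([336., 231.]), 731, array([ 0.621, -0.053,  0.02 ])), (0.57, array([342., 143.]), 293, array([0.355, 0.194, 0.02 ]))]
scene bed [(0.81, array([394., 177.]), 6195, array([0.568, 0.208, 0.02 ])), (0.17, array([231., 292.]), 1284, array([ 0.615, -0.345,  0.02 ]))]
scene dial [(0.81, array([296., 190.]), 529, array([ 0.441, -0.047,  0.02 ]))]
scene mat_c [(0.72, array([349., 247.]), 493, array([ 0.679, -0.061,  0.02 ])), (0.34, array([337., 233.]), 719, array([ 0.628, -0.055,  0.02 ]))]
scene jar [(0.89, array([233., 246.]), 331, array([ 0.507, -0.28 ,  0.02 ]))]
side bar_red [(0.9, array([351., 160.]), 386, array([ 0.601, -0.333,  0.02 ]))]
side bar_yellow []
sid
[... 536 characters left out ...]
76.]), 153, array([ 0.519, -0.284,  0.02 ]))]
side dial [(0.69, array([399., 175.]), 573, array([ 0.419, -0.348,  0.02 ]))]
side mat_c [(0.89, array([298., 213.]), 435, array([ 0.626, -0.021,  0.02 ]))]
side jar [(0.59, array([367., 173.]), 107, array([ 0.52 , -0.301,  0.02 ])), (0.21, array([353., 157.]), 421, array([ 0.602, -0.352,  0.02 ]))]
spacer [(0.84, array([348., 312.]), 1808, array([ 0.615, -0.209,  0.01 ])), (0.78, array([356., 206.]), 2804, array([ 0.621, -0.042,  0.01 ])), (0.59, array([110.,  31.]), 2057, array([0.333, 0.168, 0.01 ]))]
bed [(0.58, array([302.,  64.]), 23145, array([0.552, 0.133, 0.01 ]))]
dial [(0.71, array([222., 216.]), 1764, array([ 0.44 , -0.056,  0.01 ]))]
```

```bash
python3 - <<'E'
import cv2
a=cv2.imread('pics/scene0.png')[120:320,120:500]
cv2.imwrite('pics/scene0z.png',cv2.resize(a,None,fx=2.1,fy=2.1,interpolation=cv2.INTER_CUBIC))
b=cv2.imread('pics/side0.png')[130:360,180:440]
cv2.imwrite('pics/side0z.png',cv2.resize(b,None,fx=2.6,fy=2.6,interpolation=cv2.INTER_CUBIC))
E
```

```text
(no output)
```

View pics/scene0z.png

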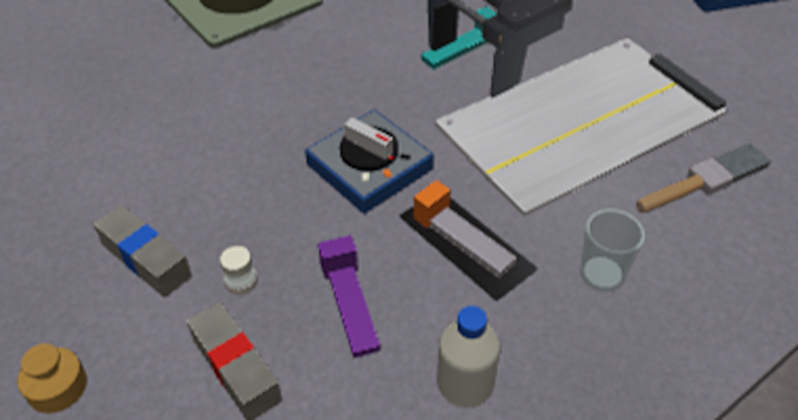

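View pics/side0z.png

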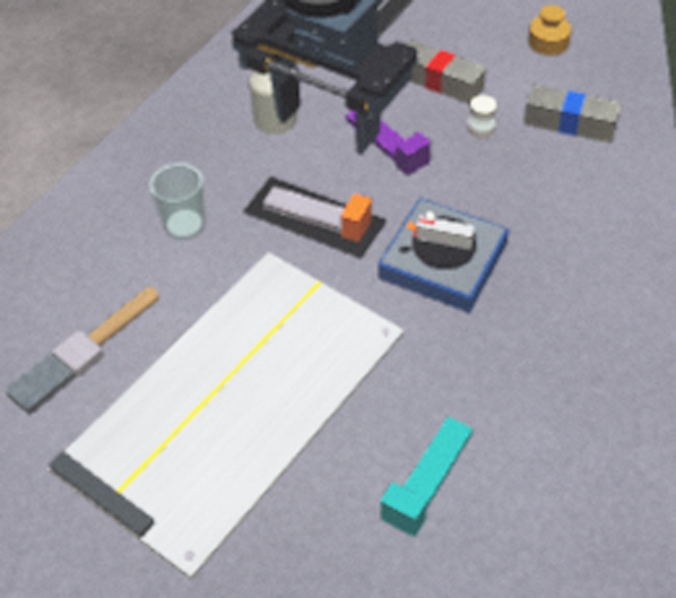

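Emit:
drive_tool --pt "3 0 -2 0" --pt "3 0 -2 0" --pt "3 0 -2 0" --pt "3 0 -2 0" --pt "2 0 0 0" --pt "0 0 0 0" --pt "0 0 0 0" --pt "0 0 0 0"

```text
clock: 2.02
tcp_pos: [0.5747, 0.1393, 0.3183]
tcp_rot: [-3.14, 0.001, 1.571]
force: [0.1, -0.6, -0.1]
opening: 1.001
```

```bash
python3 - <<'E'
from seg import *
P=cam('wrist');im=snap('wrist','w1');o=r.observe();print(o['clock'],o['tcp_pos'],o['tcp_rot'])
np.save('P1.npy',np.array(P,dtype=object),allow_pickle=True)
E
```

```text
2.0667 [0.5747419  0.1388874  0.31824999] [-3.14017866e+00  9.74906382e-04  1.56985127e+00]
```

View pics/w1.png

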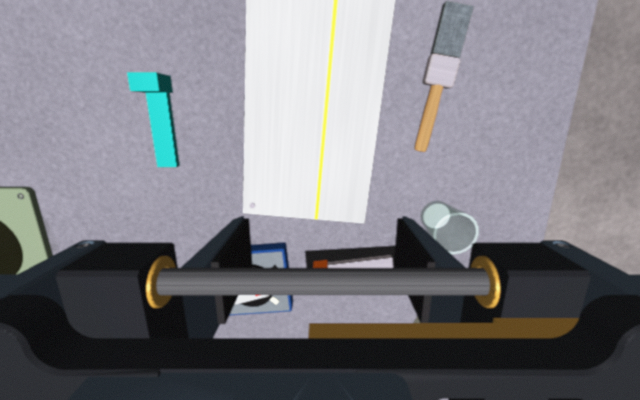

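The wrist picture shows the bed's near edge (row ~218) and line (320–335 col.); the stop is off the top. I need to go on about 12 cm.

Emit:
drive_tool --pt "3 0 0 0" --pt "3 0 0 0" --pt "3 0 0 0" --pt "3 0 0 0" --pt "2 0 0 0" --pt "0 0 0 0" --pt "0 0 0 0" --pt "0 0 0 0"

```text
clock: 2.73
tcp_pos: [0.5752, 0.2784, 0.3186]
tcp_rot: [-3.141, 0.001, 1.569]
force: [-0.8, 0.5, 0.7]
opening: 0.999
```

```bash
python3 - <<'E'
from seg import *
import pickle
P=cam('wrist');im=snap('wrist','w2');o=r.observe();print(o['clock'],o['tcp_pos'],o['tcp_rot'])
pickle.dump(P,open('P2.pkl','wb'))
E
```

```text
2.7833 [0.57524508 0.27827058 0.31878804] [-3.14122773e+00  9.64452816e-04  1.56892348e+00]
```

View pics/w2.png

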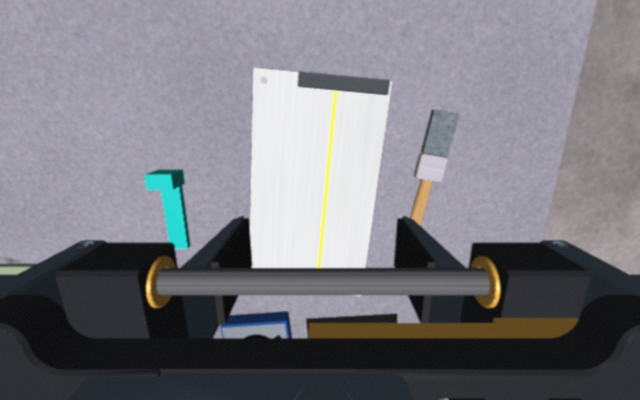

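The stop shows at (343,83), its inner face's lower edge near row 90, and the line meets it near (335,92). I'll fit the bed pose.

```bash
python3 - <<'E'
from h import *
import pickle
P2=pickle.load(open('P2.pkl','rb')); P1=tuple(np.load('P1.npy',allow_pickle=True))
for n,P in(('w1',P1),('w2',P2)):
    im=cv2.imread(f'pics/{n}.png'); hsv=cv2.cvtColor(im,cv2.COLOR_BGR2HSV)
    m=cv2.inRange(hsv,(24,150,150),(36,255,255)); m[265:]=0
    ys,xs=np.where(m); W=[]
    for y in np.unique(ys): W.append(toworld('w',(xs[ys==y].mean(),y),0.01,P))
    W=np.array(W); vx,vy,x0,y0=cv2.fitLine(W[:,:2].astype(np.float32),cv2.DIST_HUBER,0,.01,.01).ravel()
    print(n,'line yaw(from y) ',np.arctan2(-vx,vy)*np.sign(vy),'pts',W[0],W[-1])
    # fit the bed edges: white mask
    g=cv2.cvtColor(im,cv2.COLOR_BGR2GRAY)
    L=[];R=[]
    for y in range(100,210,5):
        c=np.where(g[y,240:400]>195)[0]+240
        L.append(toworld('w',(c[0]-.5,y),.01,P)[:2]);R.append(toworld('w',(c[-1]+.5,y),.01,P)[:2])
    for q in(L,R):
        q=np.array(q,np.float32);v=cv2.fitLine(q,cv2.DIST_HUBER,0,.01,.01).ravel();print(' edge yaw',np.arctan2(-v[0],v[1])*1, q[0],q[-1])
im=cv2.imread('pics/w2.png'); cv2.imwrite('pics/w2z.png',cv2.resize(im[55:115,240:405],None,fx=4.8,fy=4.8,interpolation=cv2.INTER_NEAREST))
g=cv2.cvtColor(im,cv2.COLOR_BGR2GRAY)
Lo=[]
for x in list(range(303,330,3))+list(range(342,386,3)):
    col=g[80:110,x].astype(int); d=np.diff(col); k=int(d.argmax()); 
    t=(120-0)
    thr=(col.min()+col[15:].max())/2; i=np.where(col>thr)[0]; i=i[i>3][0]; sub=i-1+(thr-col[i-1])/(col[i]-col[i-1])
    Lo.append((x,80+sub))
W=np.array([toworld('w',p,.01,P2)[:2] for p in Lo],np.float32)
v=cv2.fitLine(W,cv2.DIST_HUBER,0,.01,.01).ravel(); print('stop face',v,np.arctan2(v[1],v[0]),W[0],W[-1])
W=np.array([toworld('w',p,.022,P2)[:2] for p in Lo],np.float32);print(W[0],W[-1])
E
```

```text
w1 line yaw(from y)  -0.09086773 pts [0.59324131 0.3633253  0.01      ] [0.56486263 0.05244156 0.01      ]
 edge yaw -0.09495087 [0.46087682 0.23520324] [0.44555527 0.0731608 ]
 edge yaw -0.09130188 [0.6624297  0.23514472] [0.6470539  0.07312907]
w2 line yaw(from y)  -0.09068389 pts [0.59476118 0.38398884 0.01      ] [0.56994464 0.10525947 0.01      ]
 edge yaw -0.08753355 [0.47342536 0.37445173] [0.45911682 0.21235251]
 edge yaw -0.09163995 [0.67508876 0.3741409 ] [0.6607298 0.2120238]
stop face [ 0.9959029  -0.0904294   0.59494394  0.38829756] -0.0905531 [0.54812354 0.39248383] [0.6665595  0.38178605]
[0.5488751  0.39154273] [0.6641871  0.38112715]
```

View pics/w2z.png

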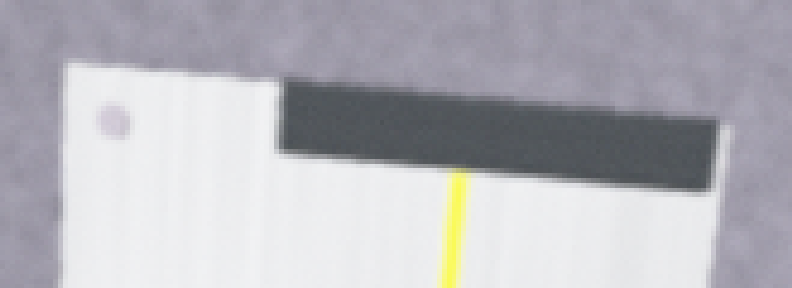

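```bash
python3 - <<'E'
from h import *
T=np.array([[ 9.99999908e-01, -4.31821633e-05, -4.26556119e-04,5.76062317e-01],[-1.59828220e-04, -9.60744684e-01, -2.77434003e-01,7.81958071e-02],[-3.97831324e-04,  2.77434046e-01, -9.60744603e-01,3.84813956e-01],[0,0,0,1]])
P=(293.51106991825867, 322.70154310895265, 197.54157215009707,T)
im=cv2.imread('pics/wrist0.png');hsv=cv2.cvtColor(im,cv2.COLOR_BGR2HSV)
g=hsv[...,2].copy()
m=((g<55)).astype(np.uint8); m[:165]=0;m[228:]=0;m[:,:290]=0;m[:,402:]=0
cv2.imwrite('pics/w0z.png',cv2.resize(im[165:245,170:440],None,fx=2.9,fy=2.9,interpolation=cv2.INTER_CUBIC))
for n,uv,z in[('mat tl',(301,184),.004),('tr',(426,177),.004),('br',(426,223),.004),('bl',(303.5,230.5),.004),('handle tl',(310,198),.044),('htr',(328,196.5),.044),('blade tr',(413.5,190.5),.016),('blade br',(415,211),.016)]:
    print(n,np.round(toworld('w',uv,z,P),4))
print(r.observe()['joints'])
E
```

```text
mat tl [ 0.547 -0.013  0.004]
tr [ 0.7126 -0.0035  0.004 ]
br [ 0.7189 -0.0685  0.004 ]
bl [ 0.5491 -0.0797  0.004 ]
handle tl [ 0.5606 -0.0208  0.044 ]
htr [ 0.5823 -0.0189  0.044 ]
blade tr [ 0.6938 -0.0188  0.016 ]
blade br [ 0.6982 -0.0469  0.016 ]
[ 4.32910531e-01  3.90802799e-01  1.25899438e+00 -7.23222067e-04
  1.49253271e+00  4.34840365e-01]
```

View pics/w0z.png

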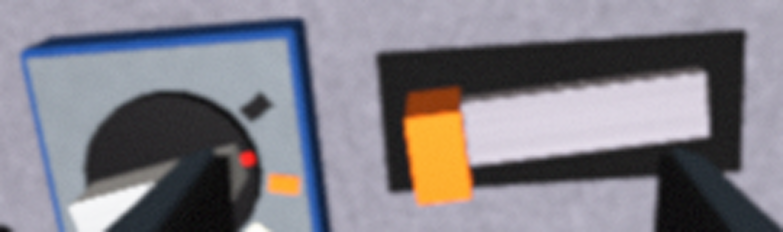

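Emit:
drive_tool --pt "-3.3 -0.9 0.7 0" --pt "-3.3 -0.9 0.7 0" --pt "-3.3 -0.9 0.7 0" --pt "-3.3 -0.9 0.7 0" --pt "-3.3 -0.9 0.7 0" --pt "-3.3 -0.9 0.7 0" --pt "-3.3 -0.9 0.7 0" --pt "-3.3 -0.9 0.7 0" --pt "-3.3 -0.9 0.7 0" --pt "-3.3 -0.9 0.7 0"

```text
clock: 3.62
tcp_pos: [0.4836, -0.0527, 0.2491]
tcp_rot: [3.141, 0.001, 1.569]
force: [1.3, -0.7, -0.1]
opening: 1.002
```

Emit:
drive_tool --pt "0 0 0 0.12" --pt "0 0 0 0.12" --pt "0 0 0 0.12" --pt "0 0 0 0.12" --pt "0 0 0 0.12" --pt "0 0 0 0.12" --pt "0 0 0 0.12" --pt "0 0 0 0.12" --pt "0 0 0 0.12" --pt "0 0 0 0.12"

```text
clock: 4.45
tcp_pos: [0.4843, -0.0513, 0.2493]
tcp_rot: [3.141, -0.0, 0.363]
force: [-0.1, -0.0, -0.0]
opening: 0.998
```

Emit:
drive_tool --pt "0 0 0 0.12" --pt "0 0 0 0.12" --pt "0 0 0 0.07" --pt "0 0 0 0" --pt "0 0 0 0" --pt "0 0 0 0"

```text
clock: 4.95
tcp_pos: [0.4847, -0.0506, 0.2491]
tcp_rot: [3.141, -0.0, 0.061]
force: [0.0, 0.9, 0.8]
opening: 0.995
```

```bash
python3 - <<'E'
from seg import *
import pickle
P=cam('wrist');im=snap('wrist','w3');o=r.observe();print(o['clock'],o['tcp_pos'],o['tcp_rot'],o['joints'])
pickle.dump(P,open('P3.pkl','wb'))
E
```

```text
5.0 [ 0.48476151 -0.05048402  0.2490841 ] [ 3.14146688e+00 -2.04041394e-04  6.11626552e-02] [-1.27311110e-01  1.74402630e-01  1.73783670e+00 -9.05509547e-05
  1.22912933e+00  1.38235291e+00]
```

View pics/w3.png

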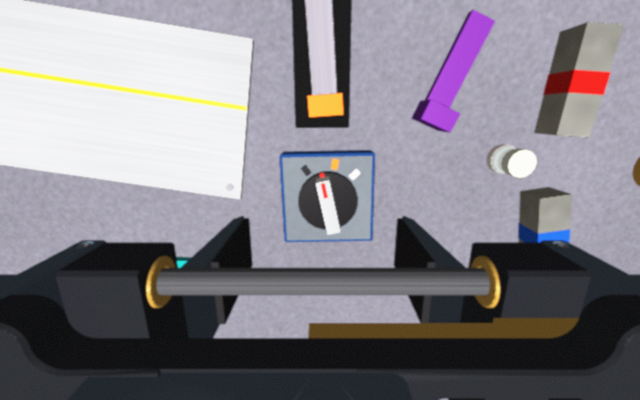

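The picture shows the handle at (325,105), the blade above it, mat columns 295–350, the dial at (327,200), the red bar at (577,80) and the top of the blue bar at (545,215).

```bash
python3 - <<'E'
from h import *
import pickle
P=pickle.load(open('P3.pkl','rb'));im=cv2.imread('pics/w3.png');hsv=cv2.cvtColor(im,cv2.COLOR_BGR2HSV)
m=cv2.inRange(hsv,(8,150,200),(25,255,255)); m[140:]=0
c=max(cv2.findContours(m,0,2)[0],key=cv2.contourArea); rc=cv2.minAreaRect(c); print(rc,cv2.boxPoints(rc))
W=[toworld('w',p,.044,P)[:2] for p in cv2.boxPoints(rc)]; print(np.round(W,4), np.mean(W,0), [np.hypot(*(W[i]-W[i-1])) for i in range(4)])
# blade
g=hsv[...,2]
C=[]
for y in range(4,90,4):
    i=np.where(g[y,297:350]>130)[0]+297; C.append((toworld('w',(i[0]-.5,y),.016,P)[:2]+toworld('w',(i[-1]+.5,y),.016,P)[:2])/2); 
C=np.array(C,np.float32);v=cv2.fitLine(C,cv2.DIST_HUBER,0,.01,.01).ravel();print('blade axis',v,np.arctan(v[1]/v[0]))
# mat
M=[]
for y in range(4,90,4):
    i=np.where(g[y,285:360]<70)[0]+285; M.append((toworld('w',(i[0]-.5,y),.004,P)[:2],toworld('w',(i[-1]+.5,y),.004,P)[:2]))
M=np.array(M,np.float32)
for k in(0,1): v=cv2.fitLine(M[:,k],cv2.DIST_HUBER,0,.01,.01).ravel();print('mat',v,np.arctan(v[1]/v[0]))
i=[toworld('w',(x,127),.004,P)[:2] for x in(296,349)];print(i)
cv2.imwrite('pics/w3z.png',cv2.resize(im[0:135,280:365],None,fx=4.4,fy=4.4,interpolation=cv2.INTER_CUBIC))
E
```

```text
((325.1269226074219, 104.7766342163086), (21.80159568786621, 35.196041107177734), 85.91438293457031) [[306.79697   95.15735 ]
 [341.9036    92.649734]
 [343.45688  114.39592 ]
 [308.35025  116.903534]]
[[ 0.5827 -0.0271]
 [ 0.5878 -0.0665]
 [ 0.5644 -0.0702]
 [ 0.5591 -0.0299]] [ 0.57351208 -0.04844038] [np.float64(0.02380178989944887), np.float64(0.0398172620659428), np.float64(0.023757248267609297), np.float64(0.04060083715829231)]
blade axis [ 0.99166155  0.12886955  0.6437021  -0.03927691] 0.12922895
mat [ 0.99779737  0.06633561  0.6394208  -0.00630544] 0.06638436
mat [ 0.99804324  0.06252752  0.63972735 -0.07397295] 0.06256834
[array([ 0.54493276, -0.01271616]), array([ 0.54913454, -0.08141393])]
```

View pics/w3z.png

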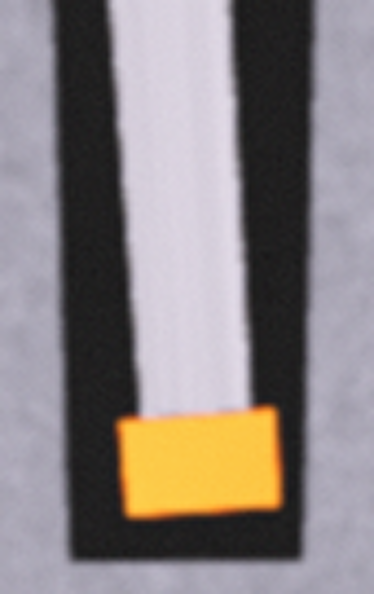

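```bash
cat >> h.py <<'E'
def go(x,y,z=None,yaw=None):
    o=r.observe(); p=o['tcp_pos'];w=o['tcp_rot'][2]; d=np.array([x,y])-p[:2]
    print('now',np.round(p,4),'yaw',round(w,4),'F',np.round(o['force'],1),'open',round(o['opening'],3),'t',o['clock'])
    print('tool dx %.2f dy %.2f dz %.2f cm turn %.3f (translate first, then turn)'%(100*(d[0]*np.cos(w)+d[1]*np.sin(w)),100*(d[0]*np.sin(w)-d[1]*np.cos(w)),0 if z is None else 100*(p[2]-z),0 if yaw is None else (w-yaw+np.pi)%(2*np.pi)-np.pi))
E
python3 -c "
from h import *
go(.5735,-.0484,.035,.13)"
```

```text
now [ 0.4848 -0.0505  0.2491] yaw 0.0612 F [ 0.3 -0.   0.4] open 1.0 t 5.0
tool dx 8.87 dy 0.33 dz 21.41 cm turn -0.069 (translate first, then turn)
```

Emit:
drive_tool --pt "3 0.11 2 0" --pt "3 0.11 2 0" --pt "2.87 0.11 2 0" --pt "0 0 3 -0.07" --pt "0 0 3 0" --pt "0 0 3 0" --pt "0 0 0 0" --pt "0 0 0 0"

```text
clock: 5.67
tcp_pos: [0.5729, -0.0479, 0.098]
tcp_rot: [-3.141, 0.003, 0.131]
force: [0.5, -0.0, -0.3]
opening: 1.001
```

```bash
python3 -c "
from h import *
go(.5735,-.0484,.035,.13); snap('wrist','w4')"
```

```text
now [ 0.5729 -0.0479  0.098 ] yaw 0.1312 F [ 0.5 -0.  -0.3] open 1.001 t 5.6667
tool dx 0.05 dy 0.06 dz 6.30 cm turn 0.001 (translate first, then turn)
```

View pics/w4.png

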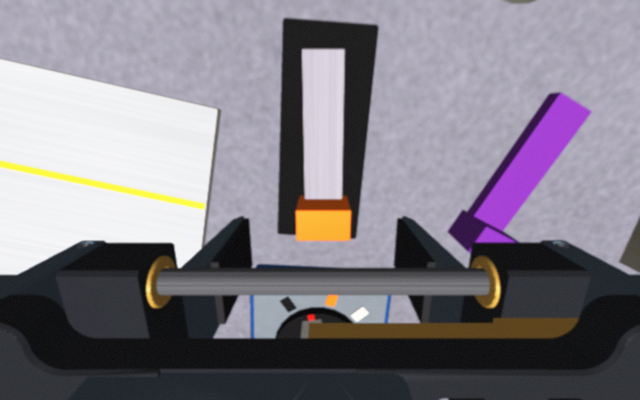

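The orange handle is centred at (323,220) between the jaws and the blade lines up vertically. This is the right spacer; the purple one is off to the right at (520,160). I'll descend and grip.

Emit:
drive_tool --pt "0 0 2 0" --pt "0 0 2 0" --pt "0 0 2 0" --pt "0.05 0.05 0.3 0" --pt "0 0 0 0" --pt "0 0 0 0" --pt "0 0 0 0"

```text
clock: 6.3
tcp_pos: [0.5759, -0.0485, 0.0381]
tcp_rot: [3.141, -0.004, 0.131]
force: [0.3, 0.0, 0.9]
opening: 0.997
```

Emit:
drive_tool --pt "0 0 0 0" --pt "0 0 0 0" --pt "0 0 0 0" --pt "0 0 0 0" --pt "0 0 0 0" --pt "0 0 0 0" --pt "0 0 0 0" --pt "0 0 0 0" --pt "0 0 0 0" --pt "0 0 0 0" --gripper 255 --grip_force 40

```text
clock: 7.13
tcp_pos: [0.5742, -0.0483, 0.0359]
tcp_rot: [-3.141, 0.0, 0.131]
force: [0.0, 0.5, 0.2]
opening: 0.44
```

Emit:
drive_tool --pt "0 0 -1 0" --pt "0 0 -2 0" --pt "0 0 -3 0" --pt "0 0 -2 0" --pt "0 0 0 0" --pt "0 0 0 0" --pt "0 0 0 0"

```text
clock: 7.72
tcp_pos: [0.5732, -0.0483, 0.1149]
tcp_rot: [-3.141, 0.002, 0.131]
force: [-0.2, 0.2, -2.8]
opening: 0.438
```

```bash
python3 -c "
from h import *
D=np.array([.5951,.3883]);a=-.0906;ex=np.array([np.cos(a),np.sin(a)]);ey=np.array([-ex[1],ex[0]])
g=D-.090*ex-.017*ey; print(g)
snap('wrist','w5')
go(*g,.045,a)"
```

```text
[0.50393103 0.37951257]
now [ 0.573  -0.0482  0.1144] yaw 0.1308 F [-1.   1.  -2.3] open 0.435 t 7.7667
tool dx -1.26 dy -43.31 dz 6.94 cm turn 0.221 (translate first, then turn)
```

View pics/w5.png

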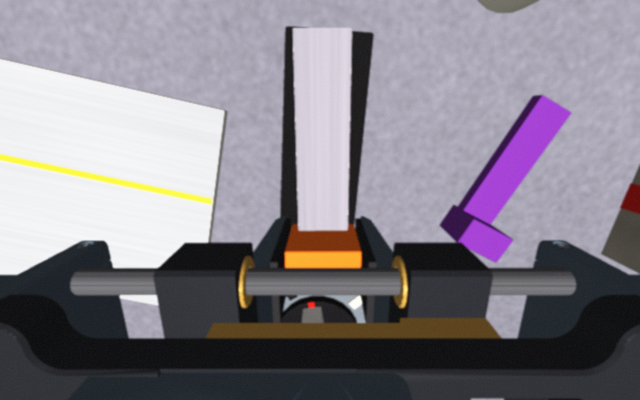

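Emit:
drive_tool --pt "-2.5 0 -1.5 0" --pt "-2.5 0 -1.5 0" --pt "0 -3 0 0" --pt "0 -3.5 0 0" --pt "0 -3.5 0 0.03" --pt "0 -3.5 0 0.03" --pt "0 -3.5 0 0.03" --pt "0 -3.5 0 0.03" --pt "0 -3.5 0 0.04" --pt "0 -3.5 0 0.06"

```text
clock: 8.6
tcp_pos: [0.5033, 0.2202, 0.1442]
tcp_rot: [3.14, 0.003, -0.091]
force: [1.4, -1.1, -2.3]
opening: 0.439
```

```bash
python3 -c "
from h import *
go(.5039,.3795,.085,-.0906)"
```

```text
now [0.5033 0.2202 0.1442] yaw -0.0913 F [ 1.4 -1.1 -2.3] open 0.439 t 8.6
tool dx -1.40 dy -15.86 dz 5.92 cm turn -0.001 (translate first, then turn)
```

Emit:
drive_tool --pt "-0.4 -3 0 0" --pt "-0.4 -3 1 0" --pt "-0.3 -3 1 0" --pt "-0.2 -3 2 0" --pt "0 -2 1.9 0" --pt "0 -1 0 0" --pt "0 0 0 0" --pt "0 0 0 0" --pt "0 0 0 0"

```text
clock: 9.35
tcp_pos: [0.5057, 0.3685, 0.0876]
tcp_rot: [3.141, -0.0, -0.09]
force: [0.5, 0.0, -3.1]
opening: 0.438
```

```bash
python3 -c "
from h import *
go(.5039,.3795,.041,-.0906); print(r.observe()['joints'])
import pickle
pickle.dump(cam('wrist'),open('P6.pkl','wb'));snap('wrist','w6')"
```

```text
now [0.5057 0.3685 0.0876] yaw -0.09 F [ 0.5  0.  -3.1] open 0.438 t 9.35
tool dx -0.27 dy -1.08 dz 4.66 cm turn 0.001 (translate first, then turn)
[ 6.11604974e-01  5.21387597e-01  1.64625334e+00 -6.68249687e-04
  9.73783027e-01  2.27274909e+00]
```

View pics/w6.png

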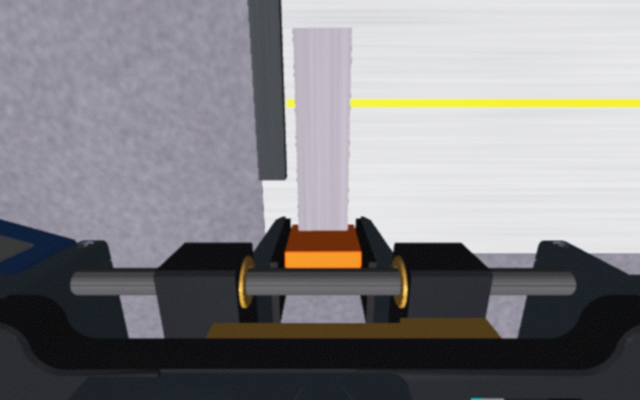

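The blade is parallel to the stop, about 8 mm short of it, and crosses the line at row 103. I'll lower it and then nudge it in.

Emit:
drive_tool --pt "0 -0.3 1.5 0" --pt "0 0 1.5 0" --pt "0 0 1 0" --pt "0 0 0.3 0" --pt "0 0 0 0" --pt "0 0 0 0" --pt "0 0 0 0"

```text
clock: 9.98
tcp_pos: [0.5063, 0.3727, 0.045]
tcp_rot: [-3.14, -0.001, -0.09]
force: [1.4, 0.4, -2.4]
opening: 0.437
```

Emit:
drive_tool --pt "0 0 0.2 0" --pt "0 -0.3 0 0" --pt "0 -0.2 0 0" --pt "0 -0.1 0 0" --pt "0 0 0 0" --pt "0 0 0 0" --pt "0 0 0 0"

```text
clock: 10.57
tcp_pos: [0.5064, 0.379, 0.0423]
tcp_rot: [-3.141, -0.001, -0.089]
force: [-0.1, 1.0, -1.3]
opening: 0.437
```

Emit:
drive_tool --pt "0 -0.1 0 0" --pt "0 -0.1 0 0" --pt "0 0 0 0" --pt "0 0 0 0" --pt "0 0 0 0"

```text
clock: 10.98
tcp_pos: [0.5065, 0.3804, 0.0421]
tcp_rot: [3.142, -0.0, -0.089]
force: [0.4, -1.6, 1.1]
opening: 0.436
```

Emit:
drive_tool --pt "0 -0.1 0 0" --pt "0 -0.1 0 0" --pt "0 0 0 0" --pt "0 0 0 0" --pt "0 0 0 0"

```text
clock: 11.4
tcp_pos: [0.5065, 0.3812, 0.0421]
tcp_rot: [3.139, 0.0, -0.089]
force: [0.7, -5.9, 3.5]
opening: 0.435
```

Emit:
drive_tool --pt "0 0 0 0" --pt "0 0 0 0" --pt "0 0 0 0" --pt "0 0 0 0" --pt "0 0 0 0" --pt "0 0 0 0" --gripper 80

```text
clock: 11.9
tcp_pos: [0.5064, 0.3827, 0.0419]
tcp_rot: [-3.141, -0.0, -0.089]
force: [-0.8, 0.5, 0.4]
opening: 0.69
```

Emit:
drive_tool --pt "0 0 -1 0" --pt "0 0 -2 0" --pt "0 0 -3 0" --pt "0 0 -4 0" --pt "0 0 -4 0" --pt "-3 0 -4 0" --pt "-3 0 -2 0" --pt "0 0 0 0" --pt "0 0 0 0" --pt "0 0 0 0" --gripper 0

```text
clock: 12.73
tcp_pos: [0.4517, 0.3872, 0.2353]
tcp_rot: [3.141, -0.0, -0.089]
force: [-0.4, -0.5, 0.2]
opening: 0.999
```

```bash
python3 -c "
from h import *
go(.5039,.3795,.041,-.0906)
import pickle
pickle.dump(cam('wrist'),open('P7.pkl','wb'));im=snap('wrist','w7');
snap('scene','s7');snap('side','d7')"
```

```text
now [0.4517 0.3872 0.2353] yaw -0.0888 F [-0.4 -0.5  0.2] open 0.999 t 12.7333
tool dx 5.27 dy 0.30 dz 19.43 cm turn 0.002 (translate first, then turn)
```

View pics/w7.png

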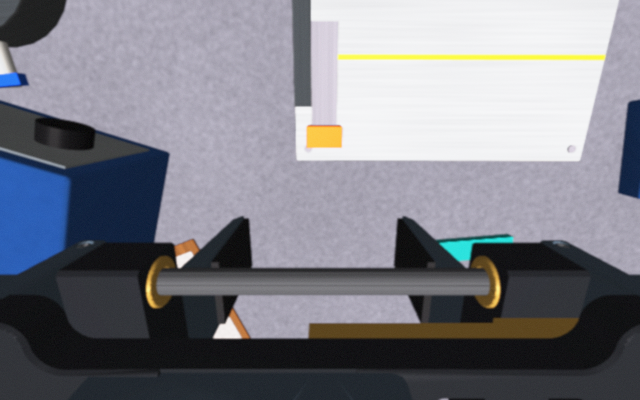

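View pics/s7.png

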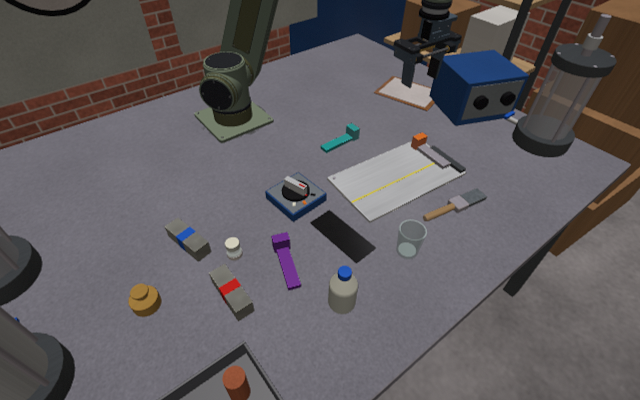

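The spacer lies against the stop with the handle at (324,136) in w7. The red bar, at about (230,290) in the scene view, is next.

```bash
python3 -c "
from h import *
go(.49,-.335,.235,0)"
```

```text
now [0.452  0.3869 0.2338] yaw -0.0899 F [ 0.1 -0.2 -0.5] open 1.0 t 12.8833
tool dx 10.26 dy 71.55 dz -0.12 cm turn -0.090 (translate first, then turn)
```

Emit:
drive_tool --pt "0.5 3.5 0 0" --pt "0.5 3.5 0 0" --pt "0.5 3.5 0 0" --pt "0.5 3.5 0 0" --pt "0.5 3.5 0 0" --pt "0.5 3.5 0 0" --pt "0.5 3.6 0 0" --pt "0.5 3.6 0 0" --pt "0.5 3.6 0 0" --pt "0.5 3.6 0 0"

```text
clock: 13.72
tcp_pos: [0.4698, 0.0282, 0.2344]
tcp_rot: [3.141, 0.002, -0.09]
force: [1.1, -0.8, 0.1]
opening: 1.0
```

Emit:
drive_tool --pt "0.5 3.6 0 0" --pt "0.5 3.6 0 0" --pt "0.5 3.6 0 0" --pt "0.5 3.6 0 0" --pt "0.5 3.6 0 0" --pt "0.5 3.6 0 0" --pt "0.5 3.6 0 0" --pt "0.5 3.6 0 0" --pt "0.6 3.6 0 0" --pt "0.6 3.6 0 -0.09"

```text
clock: 14.55
tcp_pos: [0.4892, -0.3353, 0.2339]
tcp_rot: [-3.14, 0.002, 0.001]
force: [0.8, 0.9, -0.3]
opening: 1.003
```

Emit:
drive_tool --pt "0 0 0 0" --pt "0 0 0 0" --pt "0 0 0 0"

```text
clock: 14.8
tcp_pos: [0.4893, -0.3328, 0.234]
tcp_rot: [-3.14, 0.002, -0.001]
force: [0.1, 0.3, 0.5]
opening: 1.004
```

```bash
python3 -c "
from h import *
go(.5,-.335,.235,0)
import pickle
pickle.dump(cam('wrist'),open('P8.pkl','wb'));im=snap('wrist','w8')"
```

```text
now [ 0.4893 -0.3328  0.234 ] yaw -0.0008 F [0.1 0.3 0.5] open 1.004 t 14.8
tool dx 1.07 dy 0.22 dz -0.10 cm turn -0.001 (translate first, then turn)
```

View pics/w8.png

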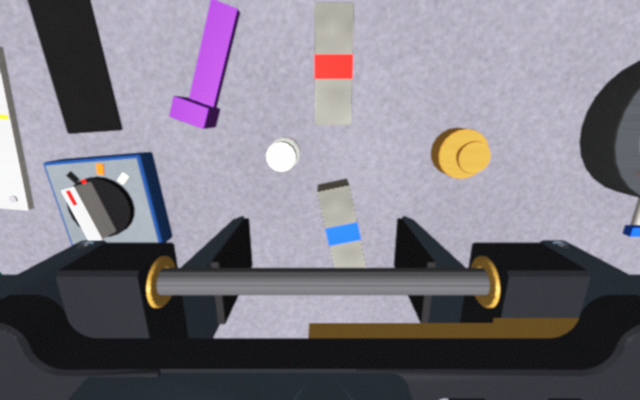

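Red bar top spans (315–353, 3–124) with the band at (334,66); blue bar band is at (343,234), tilted; the jar is at (282,155).

```bash
cat > bar.py <<'E'
from h import *
def bar(im,P,color,z=.04):
    hsv=cv2.cvtColor(im,cv2.COLOR_BGR2HSV)
    if color=='red': m=cv2.inRange(hsv,(0,150,120),(6,255,255))|cv2.inRange(hsv,(174,150,120),(180,255,255))
    else: m=cv2.inRange(hsv,(104,150,120),(118,255,255))
    cs=[c for c in cv2.findContours(m,0,2)[0] if cv2.contourArea(c)>150]
    for c in cs:
        b=cv2.boxPoints(cv2.minAreaRect(c)); W=np.array([toworld('w',p,z,P)[:2] for p in b])
        L=[np.hypot(*(W[i]-W[i-1])) for i in range(4)]
        k=int(np.argmax(L[:2])); e=W[k]-W[k-1]  # long edge = across bar (40mm)
        yaw=np.arctan2(e[1],e[0])+np.pi/2; yaw=(yaw+np.pi/2)%np.pi-np.pi/2
        print(color,'px',b.mean(0),'c',np.round(W.mean(0),4),'edges',np.round(L[:2],4),'yaw',round(yaw,3))
E
python3 -c "
from bar import *
import pickle
P=pickle.load(open('P8.pkl','rb'));im=cv2.imread('pics/w8.png')
bar(im,P,'red');bar(im,P,'blue')
for p in [(315,3),(353,3),(316,124),(352,124)]: print(toworld('w',p,.04,P))
"
```

```text
red px [333.  66.] c [ 0.6168 -0.3439] edges [0.0217 0.0381] yaw -0.001
blue px [342.63464 233.67308] c [ 0.4234 -0.3576] edges [0.0224 0.0392] yaw 0.211
blue px [119.26663 177.91695] c [ 0.4925 -0.0932] edges [0.1562 0.0767] yaw -0.692
[ 0.67576815 -0.32513563  0.04      ]
[ 0.6757124  -0.36361781  0.04      ]
[ 0.55681241 -0.32527831  0.04      ]
[ 0.55677547 -0.36579024  0.04      ]
```

```bash
python3 -c "
from h import *
go(.6165,-.3448,.043,0)"
```

```text
now [ 0.4894 -0.3322  0.2344] yaw 0.0004 F [-0.1  0.  -0.1] open 1.002 t 14.85
tool dx 12.71 dy 1.27 dz 19.14 cm turn 0.000 (translate first, then turn)
```

Emit:
drive_tool --pt "3 0.3 1 0" --pt "3 0.3 2 0" --pt "3 0.3 2 0" --pt "3 0.3 2 0" --pt "0.7 0 2 0" --pt "0 0 2 0" --pt "0 0 0 0" --pt "0 0 0 0" --pt "0 0 0 0"

```text
clock: 15.6
tcp_pos: [0.6172, -0.3443, 0.1268]
tcp_rot: [3.141, -0.002, 0.001]
force: [-0.9, 0.7, 0.5]
opening: 1.0
```

```bash
python3 -c "
from bar import *
go(.6165,-.3448,.043,0); P=cam('wrist');im=snap('wrist','w9');bar(im,P,'red')"
```

```text
now [ 0.6172 -0.3443  0.1268] yaw 0.0015 F [-0.9  0.7  0.5] open 1.0 t 15.6
tool dx -0.07 dy 0.05 dz 8.38 cm turn 0.001 (translate first, then turn)
red px [322.5 213. ] c [ 0.6162 -0.3445] edges [0.0231 0.039 ] yaw 0.001
```

View pics/w9.png

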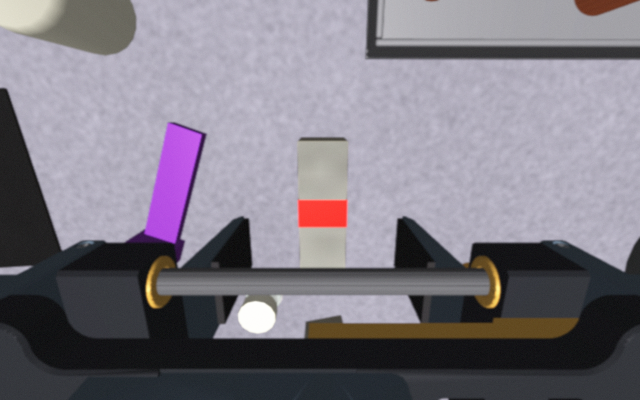

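The red bar is centred between the open jaws at (323,213), and the fingers clear the jar at (258,312) and the purple piece. I'll descend and grip.

Emit:
drive_tool --pt "0 0 2 0" --pt "0 0 2 0" --pt "0 0 2 0" --pt "0 0 2 0" --pt "0 0 0.35 0" --pt "0 0 0 0" --pt "0 0 0 0"

```text
clock: 16.23
tcp_pos: [0.6175, -0.3453, 0.0438]
tcp_rot: [3.14, -0.003, 0.001]
force: [0.1, 0.7, 0.4]
opening: 1.002
```

Emit:
drive_tool --pt "0 0 0 0" --pt "0 0 0 0" --pt "0 0 0 0" --pt "0 0 0 0" --pt "0 0 0 0" --pt "0 0 0 0" --pt "0 0 0 0" --pt "0 0 0 0" --pt "0 0 0 0" --pt "0 0 0 0" --gripper 255 --grip_force 45

```text
clock: 17.07
tcp_pos: [0.6167, -0.3444, 0.0417]
tcp_rot: [-3.141, 0.0, 0.001]
force: [0.6, 1.2, -0.1]
opening: 0.438
```

Emit:
drive_tool --pt "0 0 -1 0" --pt "0 0 -2 0" --pt "0 0 -3 0" --pt "0 0 -3 0" --pt "0 0 -3 0" --pt "0 0 -1 0" --pt "0 0 0 0" --pt "0 0 0 0"

```text
clock: 17.73
tcp_pos: [0.616, -0.3445, 0.1707]
tcp_rot: [-3.141, 0.002, 0.001]
force: [-0.2, -0.7, -5.5]
opening: 0.434
```

```bash
python3 -c "
from bar import *
D=np.array([.5951,.3883]);a=-.0906;ex=np.array([np.cos(a),np.sin(a)]);ey=np.array([-ex[1],ex[0]])
g=D-.06*ey; print(g)
go(*g,.15,a); P=cam('wrist');im=snap('wrist','w10');bar(im,P,'red',.149-.003)"
```

```text
[0.58967143 0.32854608]
now [ 0.616  -0.3445  0.1707] yaw 0.0008 F [-0.2 -0.7 -5.5] open 0.434 t 17.7333
tool dx -2.58 dy -67.30 dz 2.07 cm turn 0.091 (translate first, then turn)
red px [323.  255.5] c [ 0.6075 -0.3449] edges [0.0178 0.047 ] yaw 0.001
```

View pics/w10.png

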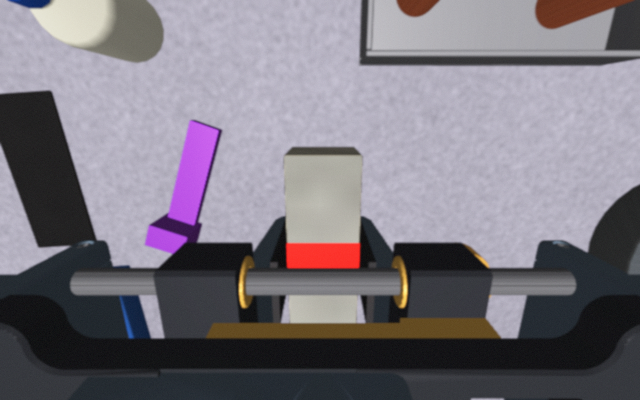

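Emit:
drive_tool --pt "-0.5 -2 0 0" --pt "-1 -3 0 0" --pt "-1 -3.5 0 0" --pt "-0.5 -3.7 0 0" --pt "0 -3.7 0 0" --pt "0 -3.7 0 0" --pt "0 -3.7 0 0" --pt "0 -3.7 0 0" --pt "0 -3.7 0 0" --pt "0 -3.7 0 0"

```text
clock: 18.62
tcp_pos: [0.5845, 0.0009, 0.169]
tcp_rot: [3.142, 0.005, 0.001]
force: [0.9, -0.4, -5.6]
opening: 0.435
```

Emit:
drive_tool --pt "0 -3.7 0 0" --pt "0 -3.7 0 0" --pt "0 -3.7 0 0" --pt "0 -3.7 0 0" --pt "0 -3.7 0 0" --pt "0 -3.7 0 0" --pt "0 -3.7 0 0" --pt "0 -2 0 0" --pt "0 -1 0 0.05" --pt "0 0 0 0.04"

```text
clock: 19.45
tcp_pos: [0.5845, 0.2908, 0.1682]
tcp_rot: [3.14, 0.005, -0.088]
force: [0.9, -0.8, -5.4]
opening: 0.434
```

Emit:
drive_tool --pt "0 0 0 0" --pt "0 0 0 0" --pt "0 0 0 0"

```text
clock: 19.7
tcp_pos: [0.5856, 0.2874, 0.1702]
tcp_rot: [3.14, 0.002, -0.089]
force: [0.0, 0.0, -5.8]
opening: 0.435
```

```bash
python3 -c "
from bar import *
go(.5897,.3285,.085,-.0906);im=snap('wrist','w11')"
```

```text
now [0.5856 0.2874 0.1702] yaw -0.0888 F [ 0.   0.  -5.8] open 0.435 t 19.7
tool dx 0.04 dy -4.13 dz 8.52 cm turn 0.002 (translate first, then turn)
```

View pics/w11.png

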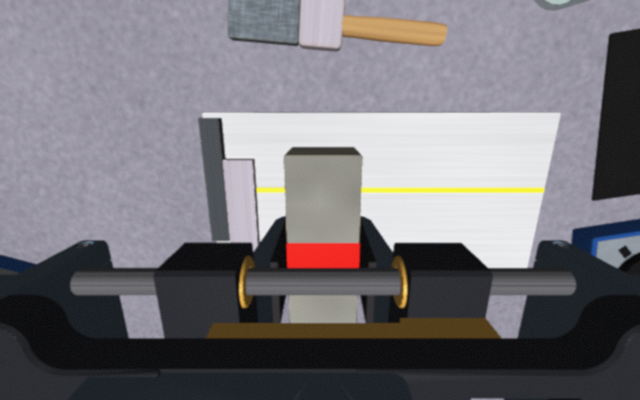

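Emit:
drive_tool --pt "0 -2 2 0.002" --pt "0 -1.5 2 0" --pt "0 -0.5 2 0" --pt "0 0 2 0" --pt "0 0 2 0" --pt "0 0 1 0" --pt "0 0 0.5 0" --pt "0 0 0 0" --pt "0 0 0 0" --pt "0 0 0 0"

```text
clock: 20.58
tcp_pos: [0.5908, 0.3284, 0.0584]
tcp_rot: [-3.14, -0.003, -0.091]
force: [0.6, -0.2, -4.1]
opening: 0.437
```

```bash
python3 -c "
from bar import *
go(.5906,.3385,.052,-.0906);im=snap('wrist','w12');snap('scene','s12');snap('side','d12')
cv2.imwrite('pics/d12z.png',cv2.resize(cv2.imread('pics/d12.png')[200:380,160:400],None,fx=3,fy=3))"
```

```text
now [0.5908 0.3284 0.0584] yaw -0.0914 F [ 0.6 -0.2 -4.1] open 0.437 t 20.5833
tool dx -0.12 dy -1.01 dz 0.64 cm turn -0.001 (translate first, then turn)
```

View pics/w12.png

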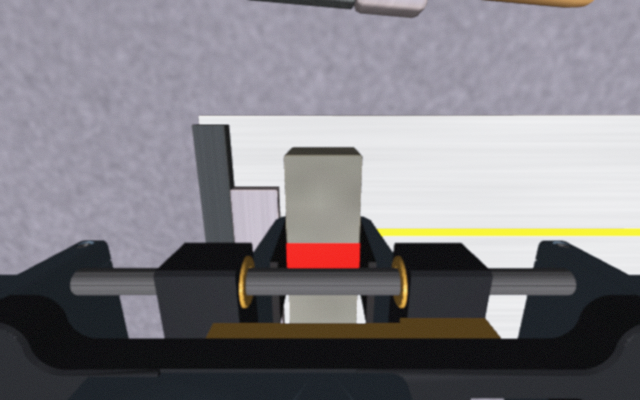

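View pics/d12z.png

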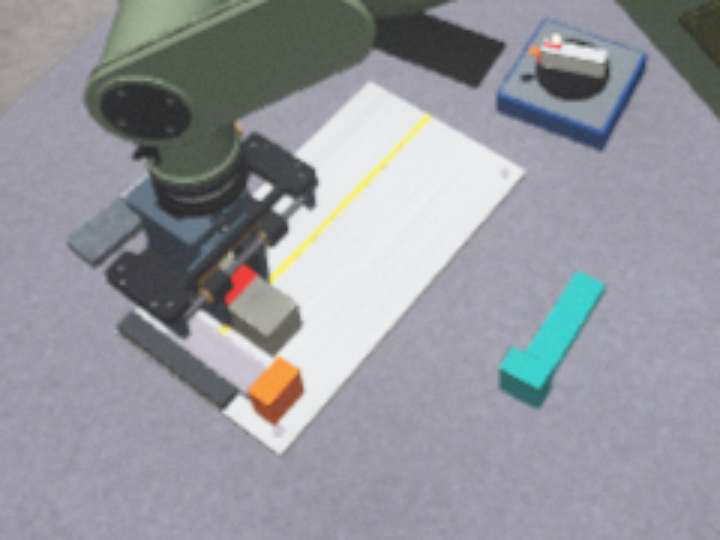

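All is aligned: bar about 8–10 mm from the blade, handle clear. I'll lower it and nudge it in.

Emit:
drive_tool --pt "0 -0.2 0.3 0" --pt "0 -0.2 0.2 0" --pt "0 -0.2 0 0" --pt "-0.1 -0.1 0 0" --pt "0 0 0 0" --pt "0 0 0 0" --pt "0 0 0 0"

```text
clock: 21.32
tcp_pos: [0.5894, 0.3352, 0.0517]
tcp_rot: [-3.142, 0.0, -0.091]
force: [-0.5, 0.0, -5.9]
opening: 0.434
```

Emit:
drive_tool --pt "0 -0.1 0 0" --pt "0 -0.1 0 0" --pt "0 0 0 0" --pt "0 0 0 0" --pt "0 0 0 0"

```text
clock: 21.73
tcp_pos: [0.5897, 0.3372, 0.0518]
tcp_rot: [-3.141, -0.0, -0.091]
force: [-0.2, -0.4, -4.5]
opening: 0.434
```

Emit:
drive_tool --pt "0 -0.1 0 0" --pt "0 -0.1 0 0" --pt "0 0 0 0" --pt "0 0 0 0" --pt "0 0 0 0"

```text
clock: 22.15
tcp_pos: [0.5898, 0.3384, 0.0518]
tcp_rot: [3.14, 0.0, -0.091]
force: [0.3, -3.2, -3.4]
opening: 0.435
```

Emit:
drive_tool --pt "0 0 0.1 0" --pt "0 0 0 0" --pt "0 0 0 0" --pt "0 0 0 0"

```text
clock: 22.48
tcp_pos: [0.5898, 0.3384, 0.0517]
tcp_rot: [3.141, -0.0, -0.091]
force: [-0.2, -5.5, 0.8]
opening: 0.435
```

Emit:
drive_tool --pt "0 0 0 0" --pt "0 0 0 0" --pt "0 0 0 0" --pt "0 0 0 0" --pt "0 0 0 0" --pt "0 0 0 0" --gripper 90

```text
clock: 22.98
tcp_pos: [0.5899, 0.3394, 0.0509]
tcp_rot: [-3.141, -0.0, -0.091]
force: [0.4, 0.4, 0.3]
opening: 0.642
```

Emit:
drive_tool --pt "0 0 -1 0" --pt "0 0 -2 0" --pt "0 0 -3 0" --pt "-3 0 -2 0" --pt "-4 0 -2 0" --pt "-4 0 -2 0" --pt "-3 0 -2 0" --pt "-1 0 0 0" --pt "0 0 0 0" --pt "0 0 0 0"

```text
clock: 23.82
tcp_pos: [0.4462, 0.3524, 0.1884]
tcp_rot: [-3.141, -0.001, -0.09]
force: [0.1, -0.3, -0.4]
opening: 0.646
```

```bash
python3 -c "
from bar import *
D=np.array([.5951,.3883]);a=-.0906;ex=np.array([np.cos(a),np.sin(a)]);ey=np.array([-ex[1],ex[0]])
import pickle
go(.5064,.3812,.042,-.0906);P=cam('wrist');pickle.dump(P,open('P13.pkl','wb'));im=snap('wrist','w13');bar(im,P,'red',.05)
snap('scene','s13');bar(cv2.imread('pics/s13.png'),cam('scene'),'blue')
"
```

```text
now [0.4462 0.3524 0.1884] yaw -0.0904 F [ 0.1 -0.3 -0.4] open 0.646 t 23.8167
tool dx 5.73 dy -3.41 dz 14.64 cm turn 0.000 (translate first, then turn)
red px [324.   36.5] c [0.5896 0.3381] edges [0.0228 0.0379] yaw -0.091
blue px [479.29324  77.0394 ] c [0.3732 0.8724] edges [0.1868 0.1279] yaw -1.251
```

View pics/w13.png

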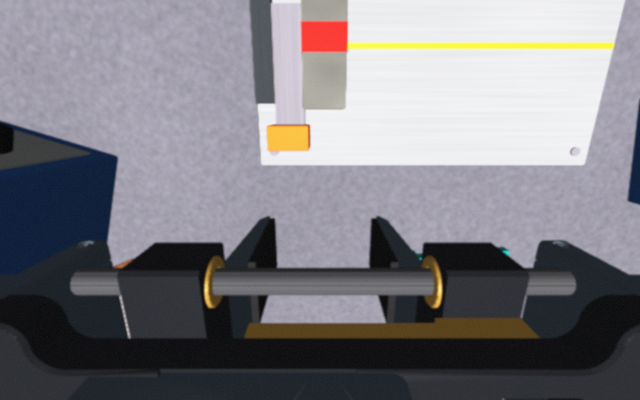

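View pics/s13.png

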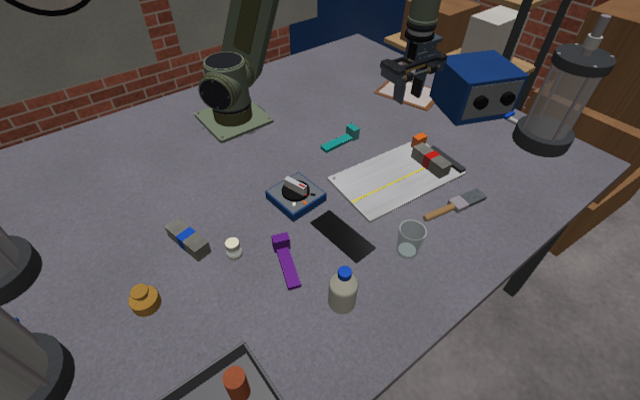

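Red sits snug on the spacer, square, band on the line (325,37). The TCP at release gives y = −50.2 mm and x = −0.8 mm in the datum frame. Next I step the spacer to the outer side.

Emit:
drive_tool --pt "2.7 -1.6 2 0" --pt "3 -1.8 2 0" --pt "0 0 3 0" --pt "0 0 2 0" --pt "0 0 0 0" --pt "0 0 0 0" --pt "0 0 0 0"

```text
clock: 24.5
tcp_pos: [0.5069, 0.3811, 0.0986]
tcp_rot: [-3.141, -0.001, -0.092]
force: [0.7, -0.1, 0.2]
opening: 0.647
```

```bash
python3 -c "
from bar import *
go(.5065,.3812,.042,-.0906)
snap('wrist','w14')"
```

```text
now [0.5069 0.3811 0.0986] yaw -0.092 F [ 0.7 -0.1  0.2] open 0.647 t 24.5
tool dx -0.04 dy -0.01 dz 5.66 cm turn -0.001 (translate first, then turn)
```

View pics/w14.png

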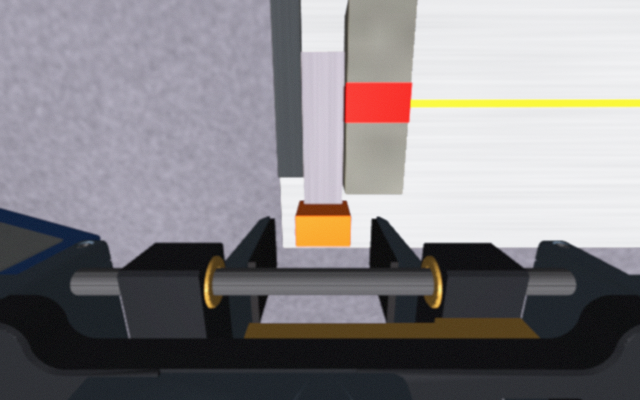

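Centred on the handle (323,230). The right finger passes short of the bar's end (row 193).

Emit:
drive_tool --pt "0 0 2 0" --pt "0 0 2 0" --pt "0 0 1.2 0" --pt "0 0 0.45 0" --pt "0 0 0 0" --pt "0 0 0 0" --pt "0 0 0 0" --pt "0 0 0 0"

```text
clock: 25.22
tcp_pos: [0.5064, 0.3814, 0.0428]
tcp_rot: [-3.14, -0.002, -0.091]
force: [0.3, -0.2, 0.1]
opening: 0.647
```

```bash
python3 -c "
from bar import *
go(.5065,.3812,.042,-.0906)"
```

```text
now [0.5064 0.3814 0.0428] yaw -0.0911 F [ 0.3 -0.2  0.1] open 0.647 t 25.2167
tool dx 0.01 dy 0.02 dz 0.08 cm turn -0.001 (translate first, then turn)
```

Emit:
drive_tool --pt "0 0 0.05 0" --pt "0 0 0 0" --pt "0 0 0 0" --pt "0 0 0 0" --pt "0 0 0 0" --pt "0 0 0 0" --pt "0 0 0 0" --pt "0 0 0 0" --gripper 255 --grip_force 40

```text
clock: 25.88
tcp_pos: [0.5058, 0.3811, 0.0413]
tcp_rot: [-3.141, -0.0, -0.091]
force: [-1.1, -0.3, 2.0]
opening: 0.441
```

Emit:
drive_tool --pt "0 0 -0.5 0" --pt "0 0 -0.7 0" --pt "0 0 -1 0" --pt "0 0 -2 0" --pt "0 0 -2 0" --pt "0 0 -2 0" --pt "0 0 0 0" --pt "0 0 0 0" --pt "0 0 0 0"

```text
clock: 26.63
tcp_pos: [0.505, 0.3802, 0.1222]
tcp_rot: [3.14, 0.001, -0.091]
force: [0.7, -0.2, -3.7]
opening: 0.44
```

```bash
cat > bed.py <<'E'
from bar import *
D=np.array([.5951,.3883]);a=-.0906;ex=np.array([np.cos(a),np.sin(a)]);ey=np.array([-ex[1],ex[0]])
def B(p): d=np.array(p)[:2]-D; return np.round([d@ex,d@ey],4)
def Wd(x,y): return D+x*ex+y*ey
E
python3 -c "
from bed import *
go(*Wd(-.088,-.0857),.042,-.0906); P=cam('wrist');im=snap('wrist','w15');bar(im,P,'red',.05);print(B(r.observe()['tcp_pos']))"
```

```text
now [0.505  0.3802 0.1222] yaw -0.0914 F [ 0.7 -0.2 -3.7] open 0.44 t 26.6333
tool dx 0.10 dy 6.95 dz 8.02 cm turn -0.001 (translate first, then turn)
red px [375.5 101. ] c [0.5889 0.3347] edges [0.0229 0.0342] yaw -0.091
[-0.0892 -0.0163]
```

View pics/w15.png

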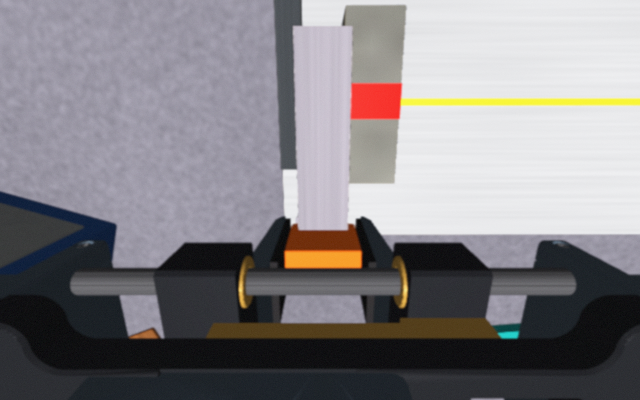

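Emit:
drive_tool --pt "0 2.5 0 0" --pt "0 2.5 0 0" --pt "0 2.3 0 0" --pt "0 0.5 0 0" --pt "0 0 0 0" --pt "0 0 0 0" --pt "0 0 0 0"

```text
clock: 27.27
tcp_pos: [0.4988, 0.3041, 0.1227]
tcp_rot: [-3.141, 0.0, -0.091]
force: [0.5, 1.0, -2.3]
opening: 0.437
```

```bash
python3 -c "
from bed import *
go(*Wd(-.088,-.0857),.042,-.0906); P=cam('wrist');im=snap('wrist','w16');bar(im,P,'red',.05);print(B(r.observe()['tcp_pos']))
for p in toworld('w',(251,100),.05,P),: print(B(p))"
```

```text
now [0.4988 0.3041 0.1227] yaw -0.0909 F [ 0.5  1.  -2.3] open 0.437 t 27.2667
tool dx 0.03 dy -0.69 dz 8.07 cm turn -0.000 (translate first, then turn)
red px [264.       101.999985] c [0.5894 0.3376] edges [0.0418 0.0231] yaw -0.091
[-0.0883 -0.0924]
[ 0.0004 -0.0419]
```

View pics/w16.png

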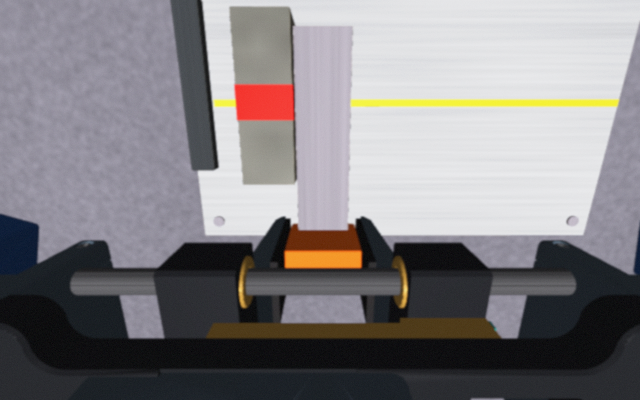

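Red is unmoved (left edge about −30 mm from the stop). I'll lower the spacer a few mm clear of it, then close up.

Emit:
drive_tool --pt "0 0 2 0" --pt "0 0 2 0" --pt "0 0 2 0" --pt "0 -0.2 1.2 0" --pt "0 0 0.5 0" --pt "0 0 0 0" --pt "0 0 0 0" --pt "0 0 0 0"

```text
clock: 27.98
tcp_pos: [0.4996, 0.3059, 0.0471]
tcp_rot: [-3.14, -0.002, -0.091]
force: [-0.1, -0.3, -1.3]
opening: 0.434
```

```bash
python3 -c "
from bed import *
go(*Wd(-.088,-.0857),.0415,-.0906)"
```

```text
now [0.4996 0.3059 0.0471] yaw -0.0909 F [-0.1 -0.3 -1.3] open 0.434 t 27.9833
tool dx -0.04 dy -0.50 dz 0.56 cm turn -0.000 (translate first, then turn)
```

Emit:
drive_tool --pt "0 -0.2 0.3 0" --pt "0 -0.2 0.1 0" --pt "0 0 0 0" --pt "0 0 0 0" --pt "0 0 0 0" --pt "0 0 0 0"

```text
clock: 28.48
tcp_pos: [0.4992, 0.3092, 0.0422]
tcp_rot: [-3.141, -0.0, -0.091]
force: [-0.4, 0.7, -2.6]
opening: 0.437
```

```bash
python3 -c "
from bed import *
go(*Wd(-.088,-.0857),.0415,-.0906)"
```

```text
now [0.4992 0.3092 0.0422] yaw -0.0912 F [-0.4  0.7 -2.6] open 0.437 t 28.4833
tool dx 0.03 dy -0.17 dz 0.07 cm turn -0.001 (translate first, then turn)
```

Emit:
drive_tool --pt "0 -0.1 0 0" --pt "0 0 0 0" --pt "0 0 0 0" --pt "0 0 0 0" --pt "0 0 0 0" --pt "0 0 0 0"

```text
clock: 28.98
tcp_pos: [0.4993, 0.3102, 0.0421]
tcp_rot: [-3.142, -0.0, -0.091]
force: [0.3, -0.2, -2.3]
opening: 0.437
```

Emit:
drive_tool --pt "0 -0.05 0.1 0" --pt "0 0 0 0" --pt "0 0 0 0" --pt "0 0 0 0" --pt "0 0 0 0"

```text
clock: 29.4
tcp_pos: [0.4994, 0.3107, 0.0413]
tcp_rot: [3.142, -0.0, -0.091]
force: [-0.2, -1.1, 1.6]
opening: 0.436
```

```bash
python3 -c "
from bed import *
go(*Wd(-.088,-.0857),.0415,-.0906)"
```

```text
now [0.4994 0.3107 0.0413] yaw -0.0911 F [-0.2 -1.1  1.6] open 0.436 t 29.4
tool dx 0.03 dy -0.03 dz -0.02 cm turn -0.001 (translate first, then turn)
```

Emit:
drive_tool --pt "0 0 0 0" --pt "0 0 0 0" --pt "0 0 0 0" --pt "0 0 0 0" --pt "0 0 0 0" --pt "0 0 0 0" --gripper 80

```text
clock: 29.9
tcp_pos: [0.4993, 0.3108, 0.041]
tcp_rot: [-3.142, -0.0, -0.091]
force: [0.6, 0.4, 0.8]
opening: 0.68
```

Emit:
drive_tool --pt "0 0 -1 0" --pt "0 0 -2 0" --pt "0 0 -3 0" --pt "-1 0 -3 0" --pt "-3 0 -3 0" --pt "-2 0 -3 0" --pt "0 0 0 0" --pt "0 0 0 0" --pt "0 0 0 0" --gripper 0

```text
clock: 30.65
tcp_pos: [0.4401, 0.316, 0.1906]
tcp_rot: [-3.141, -0.001, -0.091]
force: [0.4, 0.2, -0.5]
opening: 1.003
```

```bash
python3 -c "
from bed import *
go(.335,-.34,.235,0.2); P=cam('wrist');im=snap('wrist','w17');bar(im,P,'red',.05)
snap('scene','s17')"
```

```text
now [0.4401 0.316  0.1906] yaw -0.0909 F [ 0.4  0.2 -0.5] open 1.003 t 30.65
tool dx -4.51 dy 66.29 dz -4.44 cm turn -0.291 (translate first, then turn)
red px [283.   33.5] c [0.5895 0.3372] edges [0.0229 0.0399] yaw -0.091
```

View pics/w17.png

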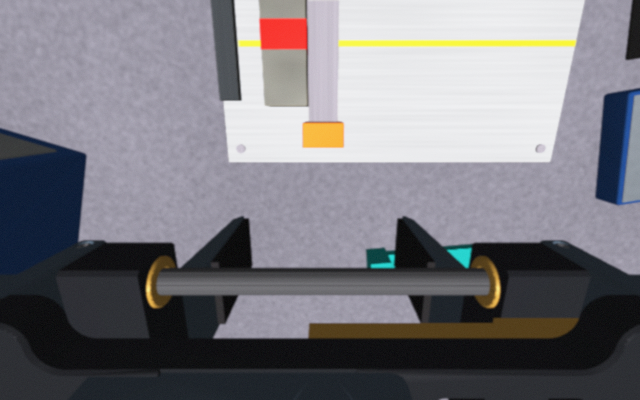

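View pics/s17.png

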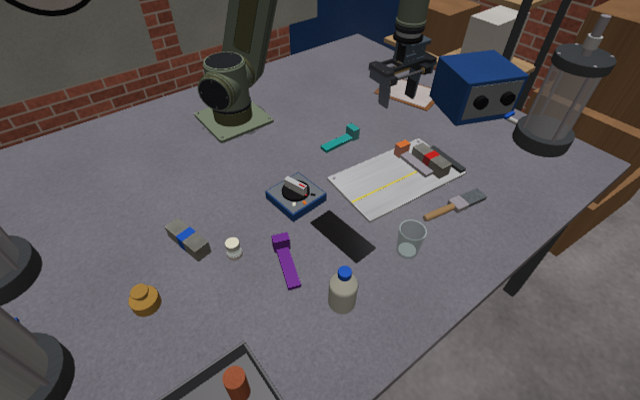

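Spacer is now beside red's outer face (323,135 handle), red square. The blue bar is still at (187,238) in the scene view. I'll go to it.

Emit:
drive_tool --pt "0.4 2.5 0 0" --pt "0.4 3.6 0 0" --pt "0.4 3.6 0 0" --pt "0.4 3.6 0 0" --pt "0.4 3.6 0 0" --pt "0.4 3.6 0 0" --pt "0.4 3.6 0 0" --pt "0.4 3.6 0 0" --pt "0.4 3.6 0 0" --pt "0.4 3.6 0 0"

```text
clock: 31.58
tcp_pos: [0.4477, -0.0372, 0.1893]
tcp_rot: [-3.142, 0.002, -0.092]
force: [0.6, 0.1, 0.1]
opening: 1.0
```

Emit:
drive_tool --pt "0.4 3.6 0 0" --pt "0.4 3.6 0 0" --pt "0.4 3.6 0 0" --pt "0.4 3.6 0 0" --pt "0.4 3.6 0 0" --pt "0.4 3.6 0 0" --pt "0.4 3.6 0 0" --pt "0.4 3.6 0 -0.1" --pt "0 2 0 -0.1" --pt "0 0 0 -0.1"

```text
clock: 32.42
tcp_pos: [0.4535, -0.3496, 0.1884]
tcp_rot: [3.142, 0.002, 0.209]
force: [0.1, 0.5, 0.6]
opening: 1.001
```

Emit:
drive_tool --pt "0 0 0 0" --pt "0 0 0 0" --pt "0 0 0 0"

```text
clock: 32.67
tcp_pos: [0.4537, -0.3443, 0.1896]
tcp_rot: [-3.14, 0.001, 0.207]
force: [-0.7, -0.2, -1.0]
opening: 1.001
```

```bash
python3 -c "
from bed import *
go(.4234,-.3576,.043,0.211); P=cam('wrist');im=snap('wrist','w18');bar(im,P,'blue')"
```

```text
now [ 0.4537 -0.3443  0.1896] yaw 0.2068 F [-0.7 -0.2 -1. ] open 1.001 t 32.6667
tool dx -3.23 dy 0.68 dz 14.66 cm turn -0.004 (translate first, then turn)
blue px [329.  221.5] c [ 0.4232 -0.358 ] edges [0.0218 0.0383] yaw 0.207
blue px [ 81.32942 105.71765] c [ 0.487  -0.1019] edges [0.1472 0.0703] yaw -0.804
```

View pics/w18.png

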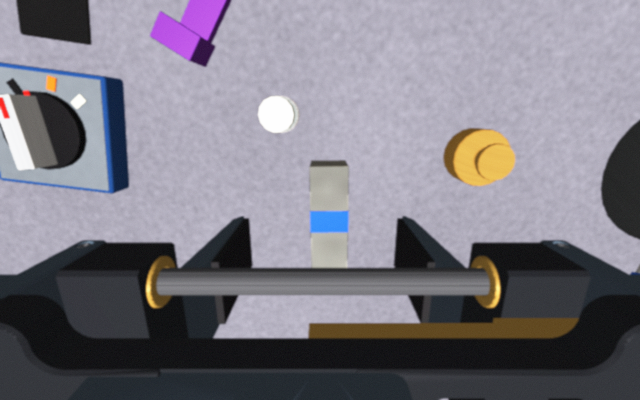

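Blue bar at (329,221), vertical in the picture and thus aligned. The jar (277,114) and brass weight (480,157) are clear of the fingers.

Emit:
drive_tool --pt "-1.6 0.35 1 0" --pt "-1.6 0.35 2 0" --pt "0 0 2 0" --pt "0 0 2 0" --pt "0 0 2 0" --pt "0 0 0 0" --pt "0 0 0 0" --pt "0 0 0 0"

```text
clock: 33.38
tcp_pos: [0.4249, -0.3584, 0.1016]
tcp_rot: [3.14, -0.001, 0.209]
force: [-0.5, -0.3, 1.4]
opening: 0.999
```

```bash
python3 -c "
from bed import *
go(.4233,-.3578,.043,0.209)"
```

```text
now [ 0.4249 -0.3584  0.1016] yaw 0.2091 F [-0.5 -0.3  1.4] open 0.999 t 33.3833
tool dx -0.14 dy -0.09 dz 5.86 cm turn 0.000 (translate first, then turn)
```

Emit:
drive_tool --pt "-0.05 -0.05 2 0" --pt "0 0 2 0" --pt "0 0 1.3 0" --pt "0 0 0.5 0" --pt "0 0 0 0" --pt "0 0 0 0" --pt "0 0 0 0"

```text
clock: 33.97
tcp_pos: [0.4244, -0.3586, 0.044]
tcp_rot: [3.139, -0.002, 0.209]
force: [0.4, -0.4, -0.7]
opening: 1.003
```

Emit:
drive_tool --pt "0 0 0 0" --pt "0 0 0 0" --pt "0 0 0 0" --pt "0 0 0 0" --pt "0 0 0 0" --pt "0 0 0 0" --pt "0 0 0 0" --pt "0 0 0 0" --pt "0 0 0 0" --pt "0 0 0 0" --gripper 255 --grip_force 45

```text
clock: 34.8
tcp_pos: [0.4235, -0.3577, 0.0425]
tcp_rot: [-3.141, 0.0, 0.209]
force: [0.9, 0.3, 1.1]
opening: 0.435
```

Emit:
drive_tool --pt "0 0 -1 0" --pt "0 0 -2 0" --pt "0 0 -3 0" --pt "0 0 -3 0" --pt "0 0 -3 0" --pt "0 0 -1 0" --pt "0 0 0 0" --pt "0 0 0 0"

```text
clock: 35.47
tcp_pos: [0.4229, -0.3574, 0.1717]
tcp_rot: [-3.141, 0.001, 0.209]
force: [-0.2, -0.1, -5.0]
opening: 0.434
```

```bash
python3 -c "
from bed import *
go(*Wd(0,-.14),.15,-.0906);snap('wrist','w19')"
```

```text
now [ 0.4229 -0.3574  0.1717] yaw 0.2088 F [-0.2 -0.1 -5. ] open 0.434 t 35.4667
tool dx 28.17 dy -56.00 dz 2.17 cm turn 0.299 (translate first, then turn)
```

View pics/w19.png

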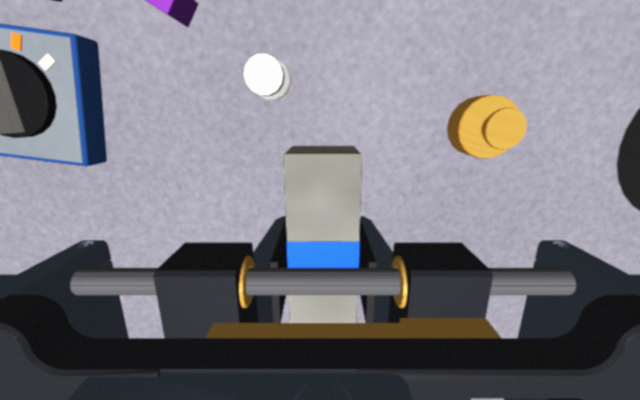

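Blue is held squarely at (323,250).

Emit:
drive_tool --pt "0.8 -1.6 0 0" --pt "1.5 -3 0 0" --pt "1.6 -3.2 0 0" --pt "1.6 -3.2 0 0" --pt "1.6 -3.2 0 0" --pt "1.6 -3.2 0 0" --pt "1.6 -3.2 0 0" --pt "1.6 -3.2 0 0" --pt "1.6 -3.2 0 0" --pt "1.6 -3.2 0 0"

```text
clock: 36.35
tcp_pos: [0.5073, -0.0293, 0.17]
tcp_rot: [-3.14, 0.005, 0.209]
force: [1.4, -0.3, -4.1]
opening: 0.437
```

Emit:
drive_tool --pt "1.6 -3.2 0 0" --pt "1.6 -3.2 0 0" --pt "1.6 -3.2 0 0" --pt "1.6 -3.2 0 0" --pt "1.6 -3.2 0 0" --pt "1.6 -3.2 0 0" --pt "1 -2.5 0 0.05" --pt "0 0 0 0.1" --pt "0 0 0 0.1" --pt "0 0 0 0.05"

```text
clock: 37.18
tcp_pos: [0.5658, 0.2035, 0.1691]
tcp_rot: [3.139, 0.006, -0.094]
force: [0.4, -0.1, -4.2]
opening: 0.435
```

Emit:
drive_tool --pt "0 0 0 0" --pt "0 0 0 0" --pt "0 0 0 0"

```text
clock: 37.43
tcp_pos: [0.5667, 0.2028, 0.171]
tcp_rot: [3.14, 0.003, -0.09]
force: [0.1, 0.1, -4.1]
opening: 0.438
```

```bash
python3 -c "
from bed import *
go(*Wd(0,-.129),.15,-.0906);P=cam('wrist');im=snap('wrist','w20');bar(im,P,'red',.05)"
```

```text
now [0.5667 0.2028 0.171 ] yaw -0.0903 F [ 0.1  0.1 -4.1] open 0.438 t 37.4333
tool dx 1.15 dy -5.83 dz 2.10 cm turn 0.000 (translate first, then turn)
red px [177.97623 189.50056] c [0.5892 0.3371] edges [0.0236 0.0425] yaw -0.066
```

View pics/w20.png

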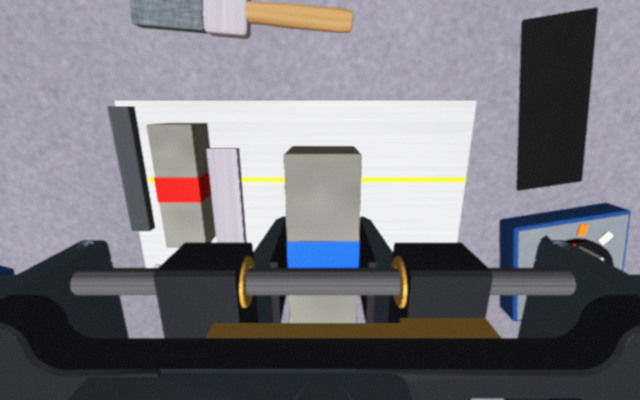

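Emit:
drive_tool --pt "0.6 -2.5 0 0" --pt "0.5 -2.5 1.5 0" --pt "0 -0.8 2 0" --pt "0 0 2 0" --pt "0 0 2 0" --pt "0 0 2 0" --pt "0 0 1.5 0" --pt "0 0 0 0" --pt "0 0 0 0" --pt "0 0 0 0"

```text
clock: 38.32
tcp_pos: [0.5844, 0.2601, 0.0635]
tcp_rot: [-3.141, -0.002, -0.091]
force: [0.9, -0.3, -3.8]
opening: 0.435
```

```bash
python3 -c "
from bed import *
go(*Wd(0,-.1209),.0525,-.0906);P=cam('wrist');im=snap('wrist','w21')"
```

```text
now [0.5844 0.2601 0.0635] yaw -0.0912 F [ 0.9 -0.3 -3.8] open 0.435 t 38.3167
tool dx -0.10 dy -0.78 dz 1.10 cm turn -0.001 (translate first, then turn)
```

View pics/w21.png

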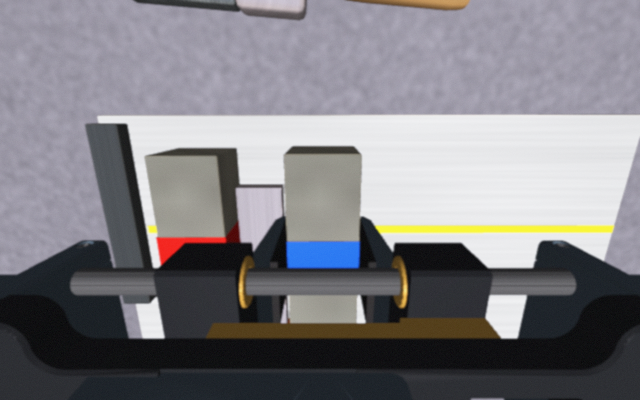

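The blue bar stands about 8 mm from the blade, square. I'll lower it and close up.

Emit:
drive_tool --pt "-0.1 -0.2 0.6 0" --pt "0 -0.2 0.3 0" --pt "0 -0.1 0 0" --pt "0 0 0 0" --pt "0 0 0 0" --pt "0 0 0 0"

```text
clock: 38.87
tcp_pos: [0.5832, 0.2651, 0.0537]
tcp_rot: [-3.141, -0.0, -0.091]
force: [-0.2, -0.3, -4.6]
opening: 0.438
```

```bash
python3 -c "
from bed import *
go(*Wd(0,-.1209),.0525,-.0906)"
```

```text
now [0.5832 0.2651 0.0537] yaw -0.091 F [-0.2 -0.3 -4.6] open 0.438 t 38.8667
tool dx 0.07 dy -0.29 dz 0.12 cm turn -0.000 (translate first, then turn)
```

Emit:
drive_tool --pt "0 -0.1 0.05 0" --pt "0 -0.1 0 0" --pt "0 0 0 0" --pt "0 0 0 0" --pt "0 0 0 0" --pt "0 0 0 0"

```text
clock: 39.37
tcp_pos: [0.5832, 0.2669, 0.053]
tcp_rot: [3.142, -0.0, -0.091]
force: [-0.5, -0.4, -4.0]
opening: 0.432
```

```bash
python3 -c "
from bed import *
go(*Wd(0,-.1209),.0525,-.0906)"
```

```text
now [0.5832 0.2669 0.053 ] yaw -0.0912 F [-0.5 -0.4 -4. ] open 0.432 t 39.3667
tool dx 0.09 dy -0.11 dz 0.05 cm turn -0.001 (translate first, then turn)
```

Emit:
drive_tool --pt "0 -0.05 0 0" --pt "0 0 0 0" --pt "0 0 0 0" --pt "0 0 0 0" --pt "0 0 0 0"

```text
clock: 39.78
tcp_pos: [0.5833, 0.2675, 0.053]
tcp_rot: [3.142, -0.0, -0.091]
force: [0.6, -0.5, -3.7]
opening: 0.44
```

Emit:
drive_tool --pt "0 0 0.1 0" --pt "0 0 0 0" --pt "0 0 0 0" --pt "0 0 0 0" --pt "0 0 0 0"

```text
clock: 40.2
tcp_pos: [0.5835, 0.2675, 0.0525]
tcp_rot: [-3.141, -0.001, -0.091]
force: [-0.5, -0.5, 0.8]
opening: 0.433
```

```bash
python3 -c "
from bed import *
go(*Wd(0,-.1209),.0525,-.0906);print(B(r.observe()['tcp_pos']))"
```

```text
now [0.5835 0.2675 0.0525] yaw -0.0912 F [-0.5 -0.5  0.8] open 0.433 t 40.2
tool dx 0.06 dy -0.04 dz 0.00 cm turn -0.001 (translate first, then turn)
[-0.0006 -0.1213]
```

Emit:
drive_tool --pt "0 -0.05 0 0" --pt "0 0 0 0" --pt "0 0 0 0" --pt "0 0 0 0"

```text
clock: 40.53
tcp_pos: [0.5835, 0.2676, 0.0525]
tcp_rot: [3.141, -0.001, -0.091]
force: [-0.6, -2.5, 3.8]
opening: 0.434
```

Emit:
drive_tool --pt "0 0 0 0" --pt "0 0 0 0" --pt "0 0 0 0" --pt "0 0 0 0" --pt "0 0 0 0" --pt "0 0 0 0" --gripper 105

```text
clock: 41.03
tcp_pos: [0.5834, 0.2681, 0.0519]
tcp_rot: [-3.141, -0.0, -0.091]
force: [-0.4, 0.2, 0.5]
opening: 0.591
```

```bash
python3 -c "
from bed import *
go(*Wd(0,-.1209),.0525,-.0906);print(B(r.observe()['tcp_pos']))"
```

```text
now [0.5834 0.2681 0.0519] yaw -0.0912 F [-0.4  0.2  0.5] open 0.591 t 41.0333
tool dx 0.08 dy 0.01 dz -0.06 cm turn -0.001 (translate first, then turn)
[-0.0008 -0.1208]
```

Emit:
drive_tool --pt "0 0 -1 0" --pt "0 0 -2 0" --pt "0 0 -3 0" --pt "-3 0 -3 0" --pt "-4 0 -2 0" --pt "-4 0 -2 0" --pt "-4 0 0 0" --pt "0 0 0 0" --pt "0 0 0 0" --pt "0 0 0 0"

```text
clock: 41.87
tcp_pos: [0.4406, 0.2814, 0.1796]
tcp_rot: [-3.14, -0.002, -0.091]
force: [0.7, 0.6, 0.5]
opening: 0.584
```

```bash
python3 -c "
from bed import *
go(.4993,.3108,.0415,-.0906);P=cam('wrist');im=snap('wrist','w22');bar(im,P,'red',.05);bar(im,P,'blue',.05);snap('scene','s22')"
```

```text
now [0.4406 0.2814 0.1796] yaw -0.0907 F [0.7 0.6 0.5] open 0.584 t 41.8667
tool dx 5.58 dy -3.46 dz 13.81 cm turn -0.000 (translate first, then turn)
red px [241.08714   35.008976] c [0.5896 0.3371] edges [0.0237 0.0415] yaw -0.072
blue px [603.96576 145.75111] c [0.4643 0.0164] edges [0.034  0.1116] yaw 1.385
blue px [324.  34.] c [0.584  0.2672] edges [0.0227 0.0384] yaw -0.091
```

View pics/w22.png

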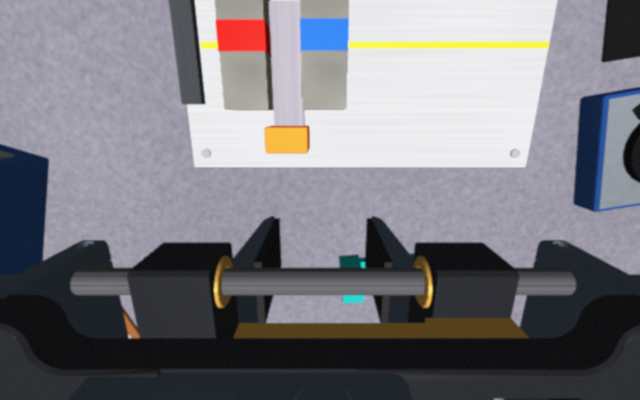

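View pics/s22.png

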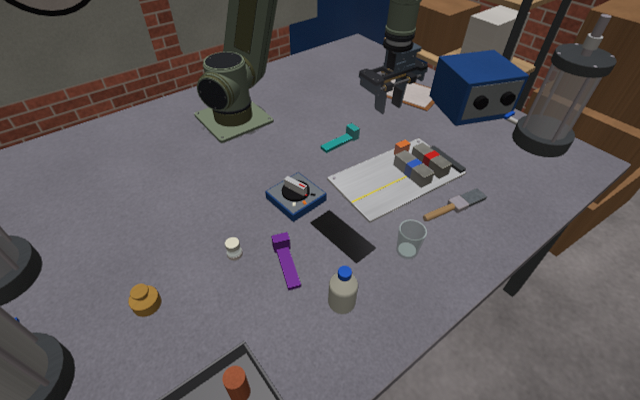

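Both bars are square on the line with the blade between them. Handle top is at (287,140). Now I take the spacer out.

Emit:
drive_tool --pt "2.8 -1.7 2 0" --pt "2.8 -1.75 2 0" --pt "0 0 3 0" --pt "0 0 2 0" --pt "0 0 0 0" --pt "0 0 0 0" --pt "0 0 0 0" --gripper 90

```text
clock: 42.55
tcp_pos: [0.5001, 0.3106, 0.0896]
tcp_rot: [-3.141, -0.002, -0.092]
force: [0.5, -0.4, -0.0]
opening: 0.644
```

```bash
python3 -c "
from bed import *
P=cam('wrist');im=snap('wrist','w23')
hsv=cv2.cvtColor(im,cv2.COLOR_BGR2HSV);m=cv2.inRange(hsv,(8,150,200),(25,255,255));m[262:]=0
c=max(cv2.findContours(m,0,2)[0],key=cv2.contourArea);b=cv2.boxPoints(cv2.minAreaRect(c));print(b.mean(0),toworld('w',b.mean(0),.05,P))
go(.4993,.3108,.0415,-.0906)"
```

```text
[322.5 234.5] [0.50004302 0.31060656 0.05      ]
now [0.5002 0.3108 0.0902] yaw -0.0917 F [-0.1 -0.5 -0.6] open 0.646 t 42.6
tool dx -0.09 dy 0.00 dz 4.87 cm turn -0.001 (translate first, then turn)
```

View pics/w23.png

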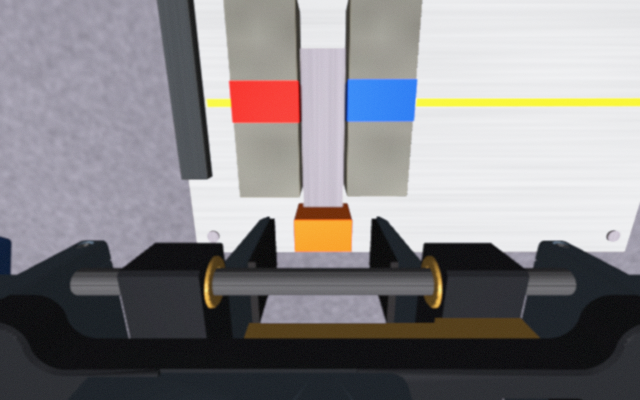

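Emit:
drive_tool --pt "-0.1 0 2 0" --pt "0 0 1.5 0" --pt "0 0 1 0" --pt "0 0 0.35 0" --pt "0 0 0 0" --pt "0 0 0 0" --pt "0 0 0 0" --pt "0 0 0 0"

```text
clock: 43.27
tcp_pos: [0.4984, 0.3108, 0.0412]
tcp_rot: [-3.14, -0.002, -0.091]
force: [0.2, 0.3, 0.1]
opening: 0.646
```

Emit:
drive_tool --pt "0 0 0 0" --pt "0 0 0 0" --pt "0 0 0 0" --pt "0 0 0 0" --pt "0 0 0 0" --pt "0 0 0 0" --pt "0 0 0 0" --pt "0 0 0 0" --gripper 255 --grip_force 40

```text
clock: 43.93
tcp_pos: [0.4979, 0.3105, 0.0405]
tcp_rot: [-3.141, -0.0, -0.091]
force: [-0.6, 0.2, 2.4]
opening: 0.437
```

Emit:
drive_tool --pt "0 0 -0.5 0" --pt "0 0 -0.7 0" --pt "0 0 -1 0" --pt "0 0 -2 0" --pt "0 0 -2 0" --pt "0 0 -2 0" --pt "0 0 -1 0" --pt "0 0 0 0" --pt "0 0 0 0"

```text
clock: 44.68
tcp_pos: [0.4977, 0.3102, 0.1325]
tcp_rot: [-3.141, -0.001, -0.091]
force: [0.2, -0.9, -2.4]
opening: 0.436
```

```bash
python3 -c "
from bed import *
g=np.array([.632,-.0414])-.055*np.array([np.cos(.065),np.sin(.065)]);print(g)
go(*g,.15,.065);snap('wrist','w24');snap('scene','s24')"
```

```text
[ 0.57711615 -0.04497248]
now [0.4977 0.3102 0.1325] yaw -0.0913 F [ 0.2 -0.9 -2.4] open 0.436 t 44.6833
tool dx 11.14 dy 34.65 dz -1.75 cm turn -0.156 (translate first, then turn)
```

View pics/w24.png

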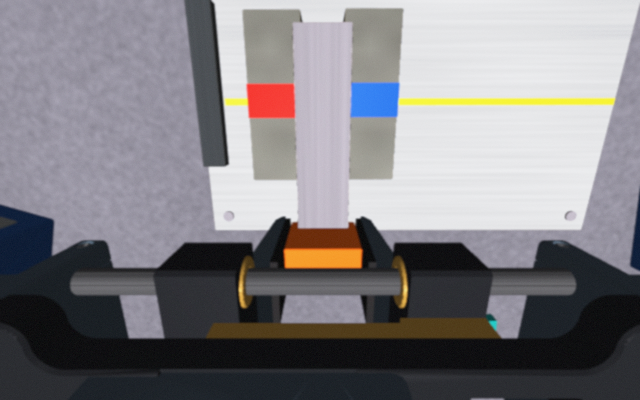

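Spacer is out and the bars did not move. Now to the mat.

Emit:
drive_tool --pt "0 1.5 -1 0" --pt "0 3 -1 0" --pt "0 3.5 0 0" --pt "0 3.5 0 0" --pt "0 3.5 0 0" --pt "0 3.5 0 0" --pt "0 3.5 0 0" --pt "1 3.5 0 0" --pt "2 3 0 0" --pt "3 2.5 0 -0.03"

```text
clock: 45.62
tcp_pos: [0.5263, -0.0065, 0.152]
tcp_rot: [3.141, 0.004, -0.062]
force: [1.6, 0.5, -2.2]
opening: 0.435
```

Emit:
drive_tool --pt "2.5 2 0 -0.06" --pt "2 1 0 -0.06" --pt "0 0 0 0" --pt "0 0 0 0" --pt "0 0 0 0"

```text
clock: 46.03
tcp_pos: [0.5716, -0.0354, 0.1515]
tcp_rot: [-3.141, 0.003, 0.058]
force: [0.7, -0.2, -2.1]
opening: 0.438
```

```bash
python3 -c "
from bed import *
go(.5771,-.045,.06,.065);snap('wrist','w25')"
```

```text
now [ 0.5716 -0.0354  0.1515] yaw 0.0579 F [ 0.7 -0.2 -2.1] open 0.438 t 46.0333
tool dx 0.50 dy 0.99 dz 9.15 cm turn -0.007 (translate first, then turn)
```

View pics/w25.png

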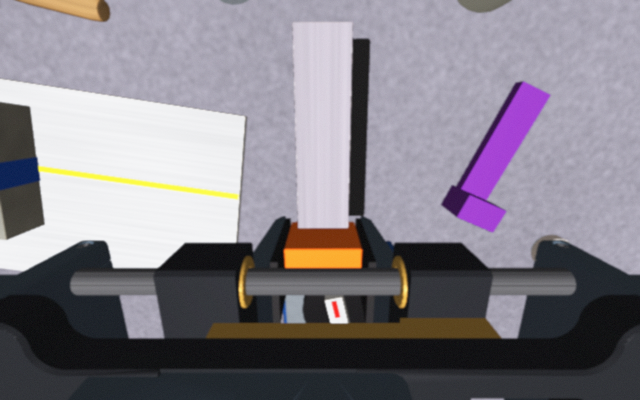

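The held spacer is parallel to the mat, about 10 mm left of it; I'll correct that and lower.

Emit:
drive_tool --pt "0.35 1 1 0" --pt "0 0 2 -0.007" --pt "0 0 2 0" --pt "0 0 2 0" --pt "0 0 2 0" --pt "0 0 1.5 0" --pt "0 0 0.7 0" --pt "0 0 0 0" --pt "0 0 0 0" --pt "0 0 0 0"

```text
clock: 46.92
tcp_pos: [0.578, -0.0451, 0.0413]
tcp_rot: [3.141, -0.002, 0.066]
force: [0.4, 1.2, -2.6]
opening: 0.44
```

```bash
python3 -c "
from bed import *
go(.5771,-.045,.0345,.065);snap('wrist','w26')"
```

```text
now [ 0.578  -0.0451  0.0413] yaw 0.066 F [ 0.4  1.2 -2.6] open 0.44 t 46.9167
tool dx -0.08 dy -0.02 dz 0.68 cm turn 0.001 (translate first, then turn)
```

View pics/w26.png

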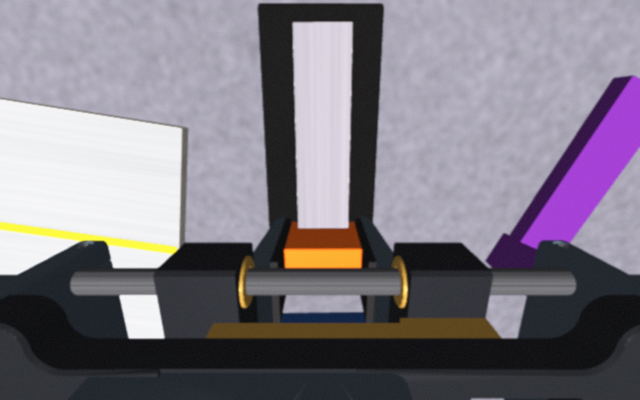

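Emit:
drive_tool --pt "-0.1 0 0.3 0" --pt "0 0 0.15 0" --pt "0 0 0.1 0" --pt "0 0 0 0" --pt "0 0 0 0" --pt "0 0 0 0"

```text
clock: 47.47
tcp_pos: [0.5763, -0.0451, 0.0349]
tcp_rot: [3.142, -0.0, 0.066]
force: [-0.5, -0.0, -3.0]
opening: 0.436
```

Emit:
drive_tool --pt "0 0 0.1 0" --pt "0 0 0 0" --pt "0 0 0 0" --pt "0 0 0 0"

```text
clock: 47.8
tcp_pos: [0.5764, -0.0451, 0.0345]
tcp_rot: [3.141, -0.001, 0.066]
force: [-1.4, 0.3, 5.9]
opening: 0.433
```

Emit:
drive_tool --pt "0 0 0 0" --pt "0 0 0 0" --pt "0 0 0 0" --pt "0 0 0 0" --pt "0 0 0 0" --pt "0 0 0 0" --gripper 70

```text
clock: 48.3
tcp_pos: [0.5762, -0.0451, 0.0336]
tcp_rot: [-3.142, 0.0, 0.066]
force: [0.5, 0.8, 0.1]
opening: 0.728
```

Emit:
drive_tool --pt "0 0 -1 0" --pt "0 0 -2 0" --pt "0 0 -3 0" --pt "0 0 -4 0" --pt "-3 0 -4 0" --pt "-4 0 -2 0" --pt "-4 0 0 0" --pt "0 0 0 0" --pt "0 0 0 0" --pt "0 0 0 0"

```text
clock: 49.13
tcp_pos: [0.4747, -0.0519, 0.1866]
tcp_rot: [3.141, -0.002, 0.066]
force: [0.3, -0.1, 1.1]
opening: 0.728
```

```bash
python3 -c "
from bed import *
import pickle
go(.44,-.047,.1,.065);P=cam('wrist');pickle.dump(P,open('P27.pkl','wb'));snap('wrist','w27');snap('scene','s27')"
```

```text
now [ 0.4747 -0.0519  0.1866] yaw 0.0656 F [ 0.3 -0.1  1.1] open 0.728 t 49.1333
tool dx -3.43 dy -0.72 dz 8.66 cm turn 0.001 (translate first, then turn)
```

View pics/w27.png

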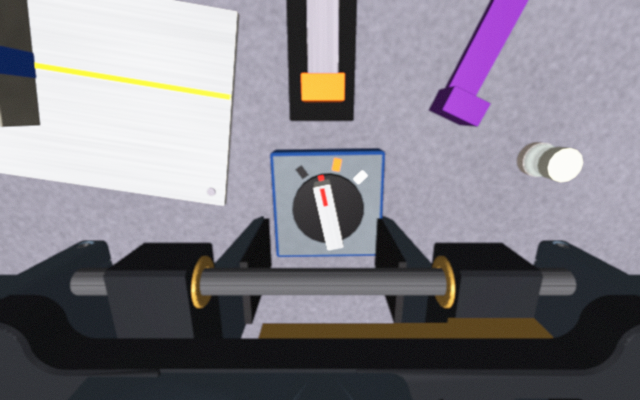

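View pics/s27.png

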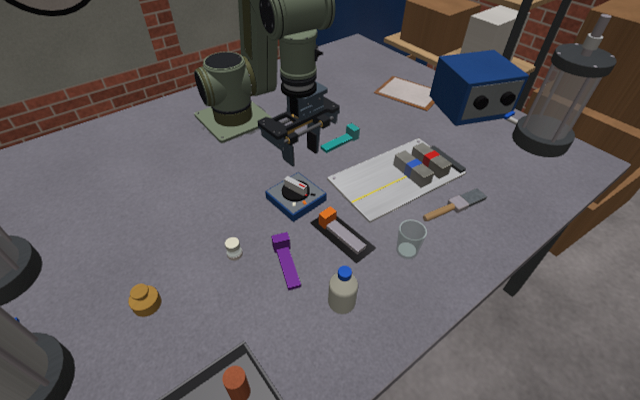

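Spacer lies on the mat (handle 323,88); bars unchanged. The dial's white grip bar runs (322,187)–(335,247); marks: black (303,172), orange (337,165), white (360,178), pointer red (322,180).

```bash
python3 -c "
from bed import *
import pickle
P=pickle.load(open('P27.pkl','rb'));im=cv2.imread('pics/w27.png')
cv2.imwrite('pics/w27z.png',cv2.resize(im[140:265,260:395],None,fx=4.4,fy=4.4,interpolation=cv2.INTER_CUBIC))
c=None
for n,p,z in [('disc',(328,209),.04),('bl',(302.5,172),.03),('or',(337,165),.03),('wh',(360.5,178),.03),('boxtl',(273.5,154),.03),('boxtr',(382.5,153.5),.03),('boxbl',(278,254),.03),('boxbr',(382,254.5),.03)]: print(n,np.round(toworld('w',p,z,P),4))
"
```

```text
disc [ 0.4583 -0.0591  0.04  ]
bl [ 0.494  -0.0299  0.03  ]
or [ 0.5037 -0.0654  0.03  ]
wh [ 0.4915 -0.0913  0.03  ]
boxtl [0.5108 0.0008 0.03  ]
boxtr [ 0.5187 -0.1113  0.03  ]
boxbl [ 0.3977 -0.0066  0.03  ]
boxbr [ 0.4047 -0.1246  0.03  ]
```

View pics/w27z.png

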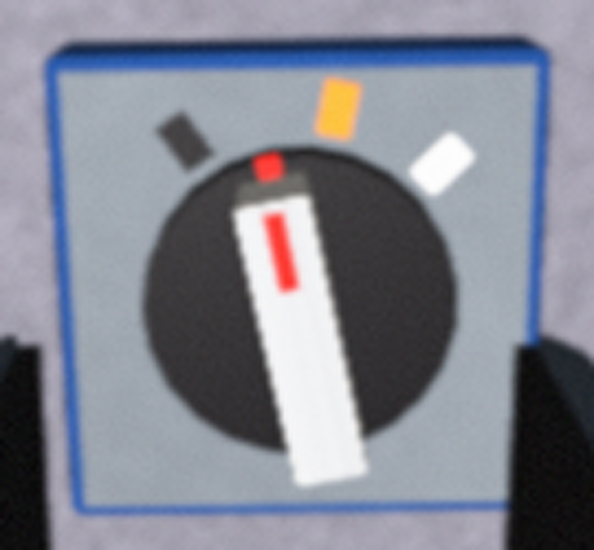

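```bash
python3 -c "
from bed import *
import pickle
P=pickle.load(open('P27.pkl','rb'))
z=lambda u,v:(260+(u+.5)/4.4-.5,140+(v+.5)/4.4-.5)
a=toworld('w',z(273,201.5),.066,P);b=toworld('w',z(333.5,479.5),.066,P)
print(a,b,(a+b)/2,np.hypot(*(a-b)[:2]),'yaw',np.arctan2(*(a-b)[[1,0]]))
c=(a+b)/2
print('disc',toworld('w',z(300,300),.04,P))
go(*c[:2],.1,np.arctan2(*(a-b)[[1,0]]))"
```

```text
[ 0.48951538 -0.05044176  0.066     ] [ 0.4258546  -0.06827829  0.066     ] [ 0.45768499 -0.05936003  0.066     ] 0.06611229813067371 yaw 0.273176283958592
disc [ 0.45959636 -0.05876167  0.04      ]
now [ 0.4753 -0.0519  0.186 ] yaw 0.0659 F [-1.4 -0.3 -0.3] open 0.727 t 49.2333
tool dx -1.81 dy 0.63 dz 8.60 cm turn -0.207 (translate first, then turn)
```

Emit:
drive_tool --pt "-1.75 0.63 2 0" --pt "0 0 2 -0.1" --pt "0 0 2 -0.107" --pt "0 0 2 0" --pt "0 0 0 0" --pt "0 0 0 0" --pt "0 0 0 0"

```text
clock: 49.82
tcp_pos: [0.4584, -0.0594, 0.1063]
tcp_rot: [3.141, -0.001, 0.273]
force: [-1.0, -0.3, -1.0]
opening: 0.722
```

```bash
python3 -c "
from bed import *
go(.4579,-.0594,.069,.273);snap('wrist','w28')"
```

```text
now [ 0.4584 -0.0594  0.1063] yaw 0.2727 F [-1.  -0.3 -1. ] open 0.722 t 49.8167
tool dx -0.05 dy -0.01 dz 3.73 cm turn -0.000 (translate first, then turn)
```

View pics/w28.png

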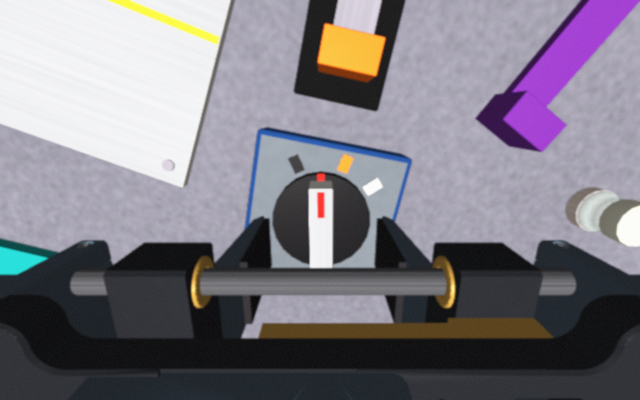

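Emit:
drive_tool --pt "-0.05 -0.1 1.5 0" --pt "0 0 1.5 0" --pt "0 0 0.6 0" --pt "0 0 0 0" --pt "0 0 0 0" --pt "0 0 0 0"

```text
clock: 50.37
tcp_pos: [0.4572, -0.0586, 0.0707]
tcp_rot: [3.141, -0.002, 0.273]
force: [0.3, -0.8, -0.3]
opening: 0.731
```

Emit:
drive_tool --pt "0 0 0 0" --pt "0 0 0 0" --pt "0 0 0 0" --pt "0 0 0 0" --pt "0 0 0 0" --pt "0 0 0 0" --pt "0 0 0 0" --pt "0 0 0 0" --pt "0 0 0 0" --pt "0 0 0 0" --gripper 255 --grip_force 25

```text
clock: 51.2
tcp_pos: [0.4563, -0.0585, 0.0697]
tcp_rot: [3.142, -0.0, 0.273]
force: [-0.3, -0.8, 0.2]
opening: 0.171
```

Emit:
drive_tool --pt "0 0 0 0.1" --pt "0 0 0 0.1" --pt "0 0 0 0.1" --pt "0 0 0 0.1" --pt "0 0 0 0.1" --pt "0 0 0 0.1" --pt "0 0 0 0.1" --pt "0 0 0 0.1" --pt "0 0 0 0.1" --pt "0 0 0 0.105"

```text
clock: 52.03
tcp_pos: [0.4562, -0.0588, 0.0697]
tcp_rot: [3.141, -0.0, -0.736]
force: [-1.2, -1.2, 0.2]
opening: 0.18
```

Emit:
drive_tool --pt "0 0 0 0" --pt "0 0 0 0" --pt "0 0 0 0" --pt "0 0 0 0" --pt "0 0 0 0" --pt "0 0 0 0" --pt "0 0 0 0" --pt "0 0 0 0"

```text
clock: 52.7
tcp_pos: [0.4562, -0.0588, 0.0697]
tcp_rot: [3.141, -0.0, -0.731]
force: [-1.6, -4.9, 0.6]
opening: 0.177
```

```bash
python3 -c "
from bed import *
go(.4579,-.0594,.069,.668);snap('wrist','w29');im=snap('scene','s29');im2=snap('side','d29')
cv2.imwrite('pics/x29.png',np.hstack([cv2.resize(im[160:225,250:340],(540,390),interpolation=cv2.INTER_CUBIC)]))"
```

```text
now [ 0.4562 -0.0588  0.0697] yaw -0.7312 F [-1.6 -4.9  0.6] open 0.177 t 52.7
tool dx 0.16 dy -0.06 dz 0.07 cm turn -1.399 (translate first, then turn)
```

View pics/w29.png

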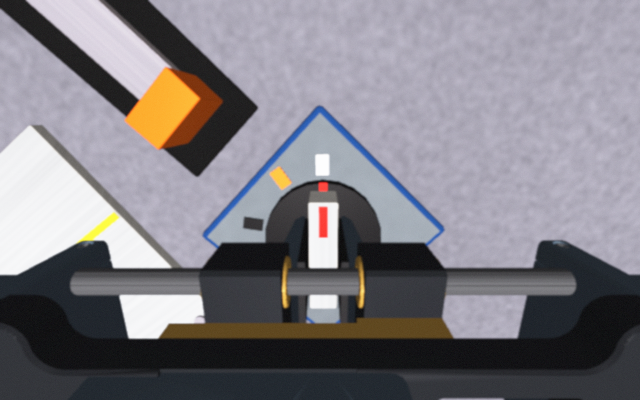

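View pics/x29.png

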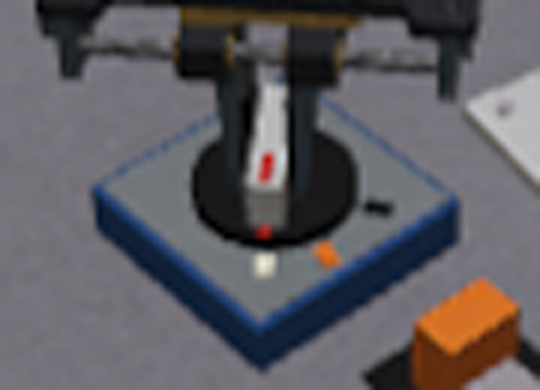

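The red pointer at (323,187) points straight at the white mark (322,165). It has been held there for more than 0.6 s, so back to black: −1.4 rad.

Emit:
drive_tool --pt "0 0 0 -0.1" --pt "0 0 0 -0.1" --pt "0 0 0 -0.1" --pt "0 0 0 -0.1" --pt "0 0 0 -0.1" --pt "0 0 0 -0.1" --pt "0 0 0 -0.1" --pt "0 0 0 -0.1" --pt "0 0 0 -0.1" --pt "0 0 0 -0.1"

```text
clock: 53.68
tcp_pos: [0.4563, -0.0584, 0.0697]
tcp_rot: [-3.142, -0.0, 0.273]
force: [-0.8, -3.1, -0.9]
opening: 0.173
```

Emit:
drive_tool --pt "0 0 0 -0.1" --pt "0 0 0 -0.1" --pt "0 0 0 -0.1" --pt "0 0 0 -0.1" --pt "0 0 0 0" --pt "0 0 0 0" --pt "0 0 0 0" --pt "0 0 0 0" --pt "0 0 0 0" --pt "0 0 0 0"

```text
clock: 54.52
tcp_pos: [0.4562, -0.0583, 0.0697]
tcp_rot: [-3.141, -0.0, 0.667]
force: [-1.0, -2.1, 0.6]
opening: 0.173
```

Emit:
drive_tool --pt "0 0 0 0" --pt "0 0 0 0" --pt "0 0 0 0"

```text
clock: 54.77
tcp_pos: [0.4563, -0.0583, 0.0697]
tcp_rot: [-3.141, -0.0, 0.667]
force: [-1.3, -1.5, 0.6]
opening: 0.174
```

```bash
python3 -c "
from bed import *
go(.4579,-.0594,.069,-.132);snap('wrist','w30')"
```

```text
now [ 0.4563 -0.0583  0.0697] yaw 0.6674 F [-1.3 -1.5  0.6] open 0.174 t 54.7667
tool dx 0.06 dy 0.18 dz 0.07 cm turn 0.799 (translate first, then turn)
```

View pics/w30.png

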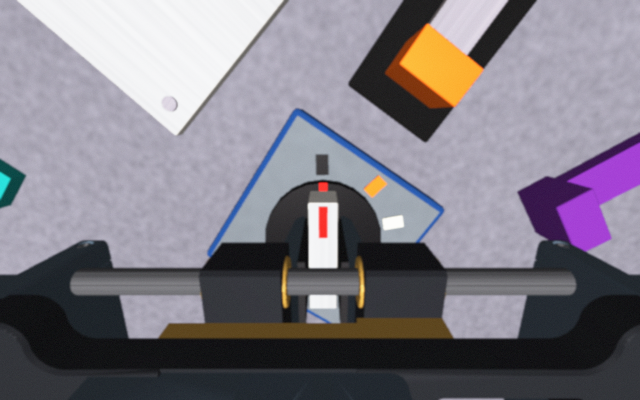

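The pointer (323,187) is at the black mark (322,164). Now clockwise 0.8 to orange.

Emit:
drive_tool --pt "0 0 0 0.1" --pt "0 0 0 0.1" --pt "0 0 0 0.1" --pt "0 0 0 0.1" --pt "0 0 0 0.1" --pt "0 0 0 0.1" --pt "0 0 0 0.1" --pt "0 0 0 0.1" --pt "0 0 0 0" --pt "0 0 0 0"

```text
clock: 55.65
tcp_pos: [0.4563, -0.0586, 0.0697]
tcp_rot: [3.141, -0.0, -0.13]
force: [-0.5, -2.9, -0.4]
opening: 0.175
```

Emit:
drive_tool --pt "0 0 0 0" --pt "0 0 0 0" --pt "0 0 0 0" --pt "0 0 0 0" --pt "0 0 0 0" --pt "0 0 0 0" --pt "0 0 0 0"

```text
clock: 56.23
tcp_pos: [0.4564, -0.0586, 0.0697]
tcp_rot: [3.141, -0.0, -0.132]
force: [-0.5, -3.8, -0.2]
opening: 0.176
```

```bash
python3 -c "
from bed import *
go(.4579,-.0594,.069,-.132);snap('wrist','w31')"
```

```text
now [ 0.4564 -0.0586  0.0697] yaw -0.1318 F [-0.5 -3.8 -0.2] open 0.176 t 56.2333
tool dx 0.16 dy 0.06 dz 0.07 cm turn 0.000 (translate first, then turn)
```

View pics/w31.png

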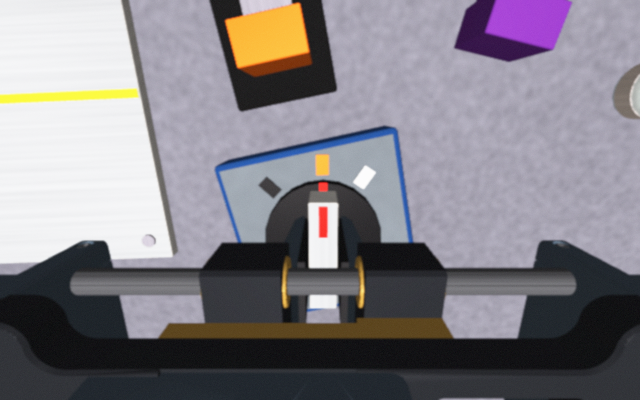

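The pointer is at orange (322,165). I'll release, retreat and do the last checks.

Emit:
drive_tool --pt "0 0 0 0" --pt "0 0 0 0" --pt "0 0 0 0" --pt "0 0 0 0" --pt "0 0 0 0" --pt "0 0 0 0" --pt "0 0 0 0" --gripper 80

```text
clock: 56.87
tcp_pos: [0.4563, -0.0584, 0.0697]
tcp_rot: [-3.141, -0.0, -0.132]
force: [0.3, 0.5, 0.1]
opening: 0.651
```

Emit:
drive_tool --pt "0 0 -1 0" --pt "0 0 -2 0" --pt "0 0 -3 0" --pt "0 0 -4 0" --pt "0 -3 -2 0" --pt "0 -4 0 0" --pt "0 -4 0 0" --pt "0 -4 0 0" --pt "0 -2 0 0" --pt "0 0 0 0"

```text
clock: 57.7
tcp_pos: [0.4792, 0.1137, 0.1898]
tcp_rot: [-3.14, -0.001, -0.128]
force: [0.1, -0.4, -1.0]
opening: 0.687
```

Emit:
drive_tool --pt "0 -4 -2 0" --pt "0 -4 -2 0" --pt "0 0 0 0" --pt "0 0 0 0" --pt "0 0 0 0"

```text
clock: 58.12
tcp_pos: [0.4879, 0.1829, 0.2264]
tcp_rot: [3.14, 0.001, -0.132]
force: [-0.4, -0.7, -0.1]
opening: 0.685
```

```bash
python3 -c "
from bed import *
go(.4579,-.0594,.069,-.132);P=cam('wrist');im=snap('wrist','w32');bar(im,P,'red',.05);bar(im,P,'blue',.05);snap('scene','s32')
for c in ('red','blue'): pass"
```

```text
now [0.4879 0.1829 0.2264] yaw -0.1322 F [-0.4 -0.7 -0.1] open 0.685 t 58.1167
tool dx 0.22 dy 24.41 dz 15.74 cm turn -0.000 (translate first, then turn)
red px [165.01227  112.282074] c [0.5894 0.3368] edges [0.0237 0.0433] yaw -0.091
blue px [503.7633  156.93198] c [ 0.4909 -0.0176] edges [0.0825 0.1471] yaw 0.806
blue px [232.09357 108.74609] c [0.5836 0.2659] edges [0.0229 0.0414] yaw -0.093
```

View pics/w32.png

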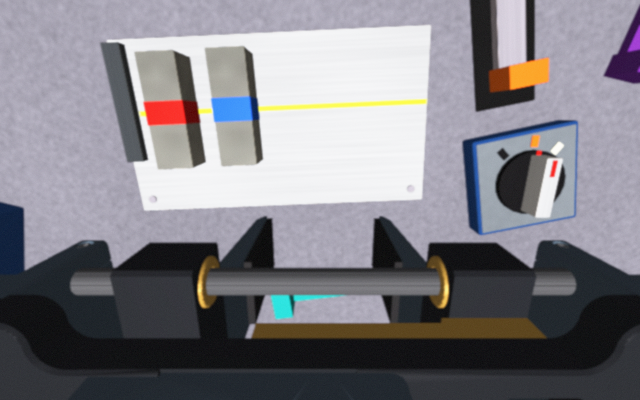

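View pics/s32.png

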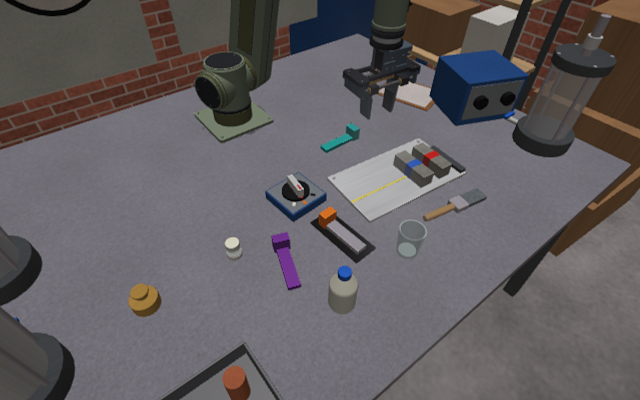

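Spacer and dial look right. One more overhead look at the bars, for the gaps.

Emit:
drive_tool --pt "0 -3.5 0 0" --pt "0 -3.5 0 0" --pt "0 -3.5 0 -0.04" --pt "0 -2 0 0" --pt "0 0 0 0" --pt "0 0 0 0" --pt "0 0 0 0"

```text
clock: 58.8
tcp_pos: [0.504, 0.3062, 0.2264]
tcp_rot: [3.14, 0.001, -0.094]
force: [-0.1, -0.2, -0.1]
opening: 0.687
```

```bash
python3 -c "
from bed import *
go(.4579,-.0594,.069,-.132);P=cam('wrist');im=snap('wrist','w33');bar(im,P,'red',.05);bar(im,P,'blue',.05)
cv2.imwrite('pics/w33z.png',cv2.resize(im[0:150,220:400],None,fx=4,fy=4))
hsv=cv2.cvtColor(im,cv2.COLOR_BGR2HSV)
for n,z,lo,hi in(('r',.05,(0,150,100),(6,255,255)),('b',.05,(104,150,100),(118,255,255))):
  m=cv2.inRange(hsv,lo,hi);m[150:]=0
  ys,xs=np.where(m);y=int(np.median(ys));x=xs[ys==y];print(n,y,x.min(),x.max(),im[y,x.min():x.max()+1,:].max(1))
  print(B(toworld('w',(x.min()-.5,y),z,P)),B(toworld('w',(x.max()+.5,y),z,P)))"
```

```text
now [0.504  0.3062 0.2264] yaw -0.0935 F [-0.1 -0.2 -0.1] open 0.687 t 58.8
tool dx -1.17 dy 36.83 dz 15.74 cm turn 0.038 (translate first, then turn)
red px [285.5 110.5] c [0.5893 0.3371] edges [0.0233 0.0407] yaw -0.094
blue px [588.20935 180.56314] c [0.4794 0.008 ] edges [0.0616 0.1228] yaw 1.093
blue px [352.  109.5] c [0.5838 0.2672] edges [0.0232 0.0396] yaw -0.094
r 110 267 305 [249 249 249 249 249 249 249 249 249 249 249 249 249 249 250 249 249 249
 249 249 249 249 249 249 249 249 249 249 249 249 249 249 249 249 249 250
 248 234 178]
[-0.0005 -0.0315] [-0.0006 -0.0726]
b 111 334 370 [241 248 248 248 248 248 248 248 248 248 248 248 248 248 248 248 247 248
 247 247 248 248 248 247 247 248 247 247 247 247 247 247 247 247 247 247
 247]
[-0.0017 -0.1021] [-0.0018 -0.1412]
```

View pics/w33z.png

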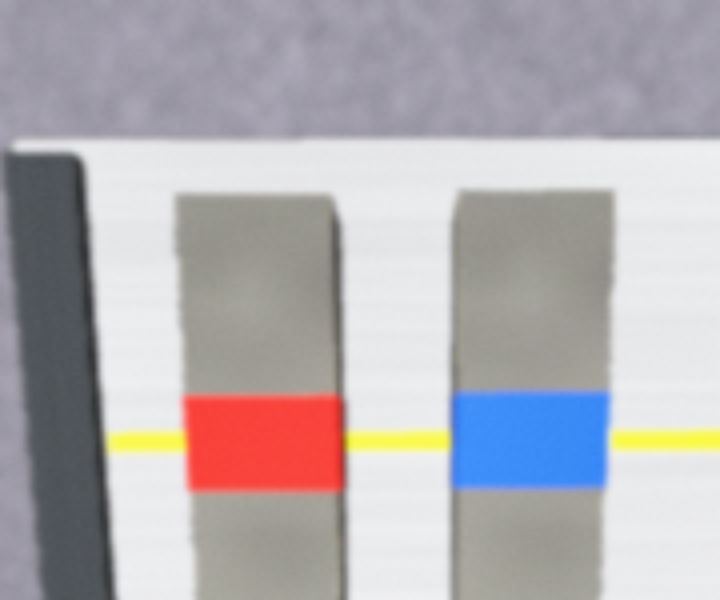

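```bash
python3 -c "
from cell import r
print(r.observe()['clock']);print(r.sign_off())"
```

```text
58.85
the job is handed in; nothing more can be done
None
```

I handed the job in at 58.9 s. Only the red and blue bars were on the table, so I laid those two, put the spacer back on its mat and entered the dial code; sign-off gives no verdict.

- **Bars:** I set red against the spacer while the spacer touched the stop. Then I stepped the spacer to red's outer side and set blue against it.
    - **Squareness:** both bars are within about 0.004 rad of square and within 2 mm of the line.
    - **Red to stop:** the arm's position at release put red's centre at −50.2 mm from the stop, but the last overhead picture read about −51.5 mm. That differs by 1.3 mm, within the camera's 2 mm calibration and the 3.5 mm tolerance.
    - **Red to blue:** the centres are 70 to 71 mm apart.
- **Spacer:** it lies upright and released near the middle of its mat. The last pictures show it there, but I did not measure its final offset.
- **Dial:** it was held at white, then black, then orange, more than 0.5 s at each, with wrist pictures showing the pointer at each mark. It still pointed at orange after I let go.
- **Other things:** the jar, beaker, bottle, brush, weight and both look-alikes appear where they were. I noticed no knock or grip slip.

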